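# Uncover the sample chamber and hold the stem in its guide hole

## Robot

A 6-joint arm with a two-finger parallel gripper is mounted at the origin on the work surface. World frame = base frame: x ahead of the robot, y to its left, z up, the work surface at z = 0. Lengths are in m, angles in rad, forces in N, time in s.
With the tool pointing down it reaches from about 0.3 to 0.875 m from the base axis. Payload 6.4 kg.
Tool frame: the origin (TCP) lies between the finger pads; the fingertips stand tip_extent ahead of it and the grasp point (between the pads) lies 5 mm behind it (tip_extent is the distance from the TCP to the fingertips, in m); z points along the fingers, y is the direction in which the jaws open and shut (so a half turn about z gives the same grasp; the last joint's range is limited). The gripper opens to 85 mm and grips with 20 to 120 N. Pads are 22 mm wide; open, the fingers measure 114 mm over their backs; the gripper's body (76 mm by 85 mm) begins 54 mm behind the grasp point. The pads swing forward as they close: fully open they stand 13 mm farther back than shut.
Start: joints at [-1.551, 0.181, 1.607, -0, 1.354, -0.206], TCP at [0.129, -0.56, 0.245] pointing down, gripper open.
Joint ranges: [-2.99, 2.99], [-0.89, 2.07], [0.3, 2.58], [-1.14, 4.28], [0, 2.63], [-3.12, 3.12]. Speed limits (rad/s): [2.57, 2.57, 3.01, 3.14, 3.14, 3.14].

## Interface

Orientations are given as a unit quaternion [w, x, y, z].
In Python, from bench import * gives the robot as it stands.
- The arm moves only by the shell command python3 -m jog 'ROWS'. ROWS is JSON, a list of rows, each a list of 3 entries, a list of its own where there are three numbers: the shift along the tool's x, y, z in mm, then the turn, a rotation vector about the tool's x, y, z in rad, then the opening, from 0 (shut) to 1 (fully open). A call has 1 to 20 rows; each row is the pose to reach, as a shift and turn from the pose measured when the call began, along the tool's axes at that moment; what a row does not reach only later rows make up. A row lasts 1/12 s, in which the tool goes at most 41.7 mm and 7.16 degrees, less where a joint would pass 70% of its speed; a pose out of reach is approached as far as the arm can. A call with a gripper value outside its range is refused whole. The fingers move at their own pace and stop on an object; the grip force is fixed at half the most. Time passes only in rows, so rows that repeat a pose let the fingers close. It gives the time, the measured TCP pose, the force and the opening at its end, in the units of the state.
- get_obs(): the state, without advancing time (a new reading comes with each control period).
- camera(name): name is "scene" or "top"; returns (picture, depth): 400x640x3 uint8, red, green, blue; 400x640 float32, m along the optical axis (not along the pixel's ray), 0 where there is no reading.
- get_calibration(name): a dict with "fx", "fy", "cx", "cy" (pixels), "world_from_camera" (4x4, takes a point from camera to world coordinates). Camera axes: x right, y down, z forward; pixel columns grow to the right and rows downward; lengths in m; the calibration is good to about 2 mm. A picture is of the moment at which its call begins. get_calibration takes no time and is no camera call.
- hand_in(): hands the job in, once; it reports no verdict.
The state is a dict: "time_s": time; "q": joint angles; "dq": joint speeds; "joint_efforts": joint torques, N m; "eef_pos": TCP position; "eef_rot": TCP orientation; "wrist_force": force on the tool from outside, world axes, zero at the start; "torque": the same for the moment, N m; "opening": opening from 0.0 (shut) to 1.0 (fully open).
Only numpy, scipy, OpenCV 4.12 (cv2) and the standard library are available. Lean on these libraries where they do the work, as an engineer would, in place of code of your own. Each camera call takes 0.05 s, during which the arm holds its last target.

## Task

Take the cover strip off the sample chamber's guide hole and lay it flat in the empty long compartment of the tray. Then take the sample stem from its stand, lower it upright through the guide hole without ever touching the chamber with it, until the black depth ring on its rod is level with the top of the hole, and finish while still holding it there, still and centred in the hole. Leave the other four loose pieces where they are.

Things in the scene. Friction and masses are not known exactly. Their poses are not given: they have to be found in the camera images.
- guide (a point): Centre of the mouth of the guide hole of the fixed steel sample chamber (a pot of 84 mm diameter under a square 96 x 96 mm guide plate). The point lies on the plate's flat top face, 100 mm above the table; z up, x and y along the plate's sides. The round bore is 22 mm wide and runs 20 mm down through the plate into the hollow pot; its floor is 88 mm below this point.
- chamber: The whole fixed sample chamber; origin at the centre of its underside on the table, straight under the guide hole. Foot flange 116 mm in diameter; a small look-only side port sticks out 71 mm from the axis along +x, 45 mm up.
- strip_grip (a point): Loose black-anodised cover strip, a flat bar 104 mm (x) x 36 mm (y) x 6 mm (z) that at the start lies over the guide hole on the chamber's top, its middle within 8 mm of the hole's centre. On its middle stands a grip rib 40 mm long (x), 12 mm thick (y), rising 26 mm above the bar. The point is the strip's centre, 18 mm above its underside (12 mm above the bar's top, 14 mm below the rib's top); x along the strip, z up. About 90 g.
- strip: The same cover strip; origin at the centre of its underside.
- slot (a point): Centre of the floor of the long empty compartment of the fixed grey tray (132 x 116 mm, 16 mm high). The compartment is 124 mm long (x) and 52 mm wide (y), with 4 mm thick walls rising 12 mm above its floor; the floor is 4 mm above the table. The tray's two short compartments lie beside it towards +y and hold the lens ring and the puck.
- stem_grip (a point): Loose sample stem, about 140 g: a square aluminium head 22 x 22 mm, 40 mm tall, above a steel rod 10 mm in diameter and 90 mm long. The point is the centre of the head, 20 mm above its underside and 110 mm above the rod's tip; z up along the stem, x and y across the flats of the head. It starts hanging upright in the stand, the head's underside on the stand's top.
- stem_mark (a point): Middle of the black depth ring (6 mm tall) on the stem's rod, on the rod's axis, 55 mm above the tip and 55 mm below the head's centre.
- stem_tip (a point): Lower end of the stem's rod, on its axis.
- stem: The same sample stem; origin at the rod's tip.
- stand: Fixed black stem stand, foot 70 x 118 mm; origin at the centre of its underside. Its top plate (60 mm in x, 110 mm in y, 10 mm thick, top face 100 mm above the table) has two 13 mm through holes 28 mm to either side of the middle along y; the stem hangs in one and the other is empty. Below the plate it is open.
- lens_ring: Bystander: black ring, 36 mm across, 10 mm high, lying in a short compartment of the tray; origin at its underside.
- puck: Bystander: brass disc, 28 mm across, 12 mm high, lying in the other short compartment; origin at its underside.
- vial: Bystander: small closed amber jar, 40 mm across, 65 mm high, standing on the table; origin at its underside.
- post_base: Bystander: steel block 60 x 45 x 18 mm with an upright post 20 mm across, 68 mm high overall, on the table; origin at its underside.
There are look-alikes about, which are no part of the job. There is more than one size of the strip; the job needs the middle-sized.

How it is judged:
On the way, in this order (a step that is already met when the one before it is completed fails the run):
1. the cover strip lies flat in the long compartment of the tray, let go (x of strip_grip in the frame of slot between -0.014 and 0.014 m and y of strip_grip in the frame of slot between -0.012 and 0.012 m and z of strip_grip in the frame of slot below 0.021 m and angle between strip_grip's own z axis and vertical below 0.06 rad and angle between the x axis of strip_grip and the x axis of slot, either way round below 0.25 rad and contact force between the fingers and strip below 0.05 N and linear speed of strip below 0.02 m/s), for 0.2 s.
2. the stem's tip is inside the guide hole (horizontal distance between stem_tip and guide below 0.0065 m and z of stem_tip in the frame of guide below -0.01 m), for 0.1 s.
At the end, for the whole second after the job is handed in: Strip flat and let go in the long compartment (within 14 x 12 mm, 0.25 rad of its middle). Stem gripped, still, touching neither chamber nor stand, upright to 0.06 rad, tip and depth ring within 3.5 mm of the hole axis, ring within 6 mm of the hole mouth level (all of step 1 and horizontal distance between each of stem_tip, stem_mark and guide below 0.0035 m and z of stem_mark in the frame of guide between -0.006 and 0.006 m and angle between stem_tip's own z axis and vertical below 0.06 rad and contact force between the fingers and stem above 2 N and contact force between stem and chamber below 0.1 N and contact force between stem and stand below 0.1 N and linear speed of stem below 0.02 m/s); the arm keeps its last pose, push and grip.
It fails at once if the stem touches the chamber (contact force between stem and chamber above 0.3 N).
It fails at once if a bystander is disturbed (moved more than 25 mm) (distance of any of lens_ring, puck, vial, post_base from where it was at the start of the episode above 0.025 m).
It also fails if it takes over 67 s, if anything falls off the work surface, if the arm or the gripper's body presses on something with over 40 N, if the wrist force passes 120 N, or if a joint passes its speed limit or range.

## Working session

There is one attempt and no reset: what is moved stays moved. The work goes in short steps, Python scripts to look and compute and a shell command to move; the robot and the scene stay as the last step left them, time stands still between calls to the robot, and variables do not carry over. Pictures are saved under pics/ and viewed, and the job is handed in when it is done.

```bash
ls; mkdir -p pics; cat > h.py <<'E'
from bench import *
import numpy as np, cv2
def snap(n,f):
    p,d=camera(n); np.savez('/tmp/%s.npz'%n,p=p,d=d); cv2.imwrite('pics/'+f,p[:,:,::-1]); return p,d
def load(n):
    z=np.load('/tmp/%s.npz'%n); return z['p'],z['d']
def cloud(n,d):
    c=get_calibration(n); v,u=np.mgrid[0:d.shape[0],0:d.shape[1]]
    P=np.stack([(u-c['cx'])/c['fx']*d,(v-c['cy'])/c['fy']*d,d],-1)
    T=np.array(c['world_from_camera']); W=P@T[:3,:3].T+T[:3,3]; W[d==0]=np.nan; return W
E
python3 - <<'E'
from h import *
for n in('scene','top'):
    snap(n,n+'0.png'); c=get_calibration(n); print(c)
o=get_obs();print(o)
E
```

```text
pics
{'fx': 518.3265984494687, 'fy': 518.3265984494687, 'cx': 307.0486400910307, 'cy': 201.35537991428112, 'world_from_camera': array([[-0.03913139,  0.62050358, -0.78322668,  1.53479887],
       [ 0.99915256,  0.01428598, -0.03860151, -0.01438208],
       [-0.01276322, -0.78407348, -0.62053677,  0.85144043],
       [ 0.        ,  0.        ,  0.        ,  1.        ]])}
{'fx': 379.3255956926081, 'fy': 379.3255956926081, 'cx': 313.9212927857782, 'cy': 200.93423952775558, 'world_from_camera': array([[ 0.0128112 , -0.99002124,  0.14033465,  0.47865594],
       [-0.99959566, -0.01624329, -0.02333837, -0.02500152],
       [ 0.02538498, -0.13997891, -0.98982903,  1.03689227],
       [ 0.        ,  0.        ,  0.        ,  1.        ]])}
{'time_s': 0.1, 'q': array([-1.55129399e+00,  1.81465944e-01,  1.60788421e+00, -1.58430910e-06,
        1.35377518e+00, -2.06330473e-01]), 'dq': array([-1.45055293e-03, -1.39015287e-03, -3.42035426e-03, -3.74371968e-04,
        8.12389629e-05, -5.00247786e-04]), 'joint_efforts': array([ 3.86543716e-04, -4.45876729e+01, -3.52238774e+01, -3.49874608e-04,
        4.13756366e-03,  1.78310495e-05]), 'eef_pos': array([ 0.12874335, -0.55993434,  0.24448617]), 'eef_rot': array([-7.63069616e-04,  9.93631402e-01,  1.12676747e-01,  7.07126717e-05]), 'wrist_force': array([-0.33975742,  0.2516006 , -0.46569603]), 'torque': array([ 0.00087286, -0.0350558 , -0.01386666]), 'opening': 0.9982468038383171}
```

View pics/scene0.png

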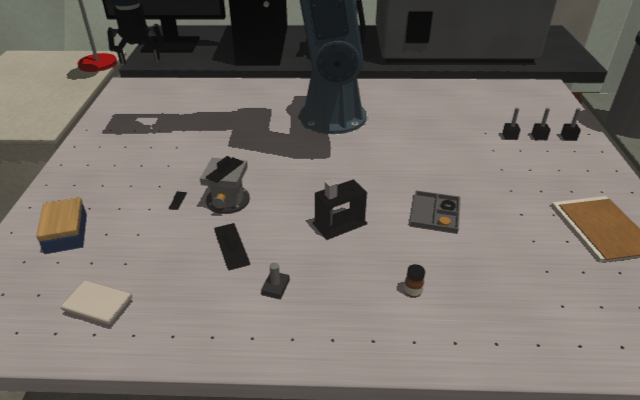

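View pics/top0.png

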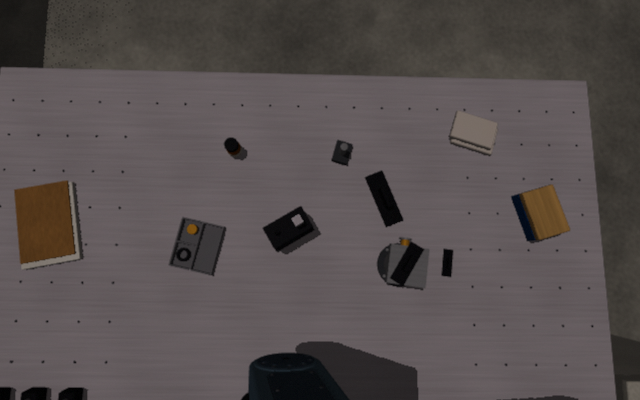

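Scene: chamber with the strip across it at scene (225,180) / top (407,265). The stand and stem are at top (292,230), the tray at top (198,245). A larger look-alike strip lies on the table at top (384,198), and a smaller one at (447,262). Next I measure poses from the depth clouds.

```bash
python3 - <<'E'
from h import *
def box(n,u0,u1,v0,v1,s,f):
    p,d=load(n); W=cloud(n,d)
    cv2.imwrite('pics/'+f,cv2.resize(p[v0:v1,u0:u1,::-1],None,fx=s,fy=s,interpolation=cv2.INTER_CUBIC))
a=[('top',365,455,220,305,8,'t_ch.png'),('top',160,235,205,285,7,'t_tr.png'),('top',255,330,195,260,8,'t_st.png'),('scene',190,260,145,215,8,'s_ch.png'),('scene',305,375,170,240,8,'s_st.png'),('scene',400,470,180,240,8,'s_tr.png')]
for x in a: box(*x)
for n in('top','scene'):
    p,d=load(n);W=cloud(n,d);
    m=(d>0)&(abs(W[...,0]-.45)<.35)&(abs(W[...,1])<.5)
    z=W[...,2][m]; h,e=np.histogram(z,bins=np.arange(-.02,.2,.005)); print(n,[(round(float(b),3),int(c)) for b,c in zip(e,h) if c>8])
E
cd pics; python3 -c "
import cv2,numpy as np
L=[cv2.resize(cv2.imread(f),(400,300)) if 0 else cv2.imread(f) for f in ['t_ch.png','t_tr.png','t_st.png','s_ch.png','s_st.png','s_tr.png']]
for x in L: print(x.shape)"
```

```text
top [(-0.01, 108), (-0.005, 28524), (0.0, 56541), (0.005, 2711), (0.01, 691), (0.015, 708), (0.02, 139), (0.025, 64), (0.03, 45), (0.035, 50), (0.04, 49), (0.045, 121), (0.05, 43), (0.055, 49), (0.06, 84), (0.065, 118), (0.07, 11), (0.08, 14), (0.085, 20), (0.09, 21), (0.095, 652), (0.1, 1333), (0.105, 446), (0.11, 24), (0.115, 11), (0.12, 10), (0.125, 13), (0.13, 86), (0.135, 31), (0.14, 59)]
scene [(-0.01, 953), (-0.005, 42933), (0.0, 15068), (0.005, 1621), (0.01, 753), (0.015, 572), (0.02, 184), (0.025, 175), (0.03, 171), (0.035, 185), (0.04, 242), (0.045, 187), (0.05, 189), (0.055, 153), (0.06, 258), (0.065, 150), (0.07, 54), (0.075, 58), (0.08, 107), (0.085, 127), (0.09, 168), (0.095, 888), (0.1, 391), (0.105, 129), (0.11, 48), (0.115, 44), (0.12, 49), (0.125, 60), (0.13, 52), (0.135, 54), (0.14, 13)]
(680, 720, 3)
(560, 525, 3)
(520, 600, 3)
(560, 560, 3)
(560, 560, 3)
(480, 560, 3)
```

View pics/t_ch.png

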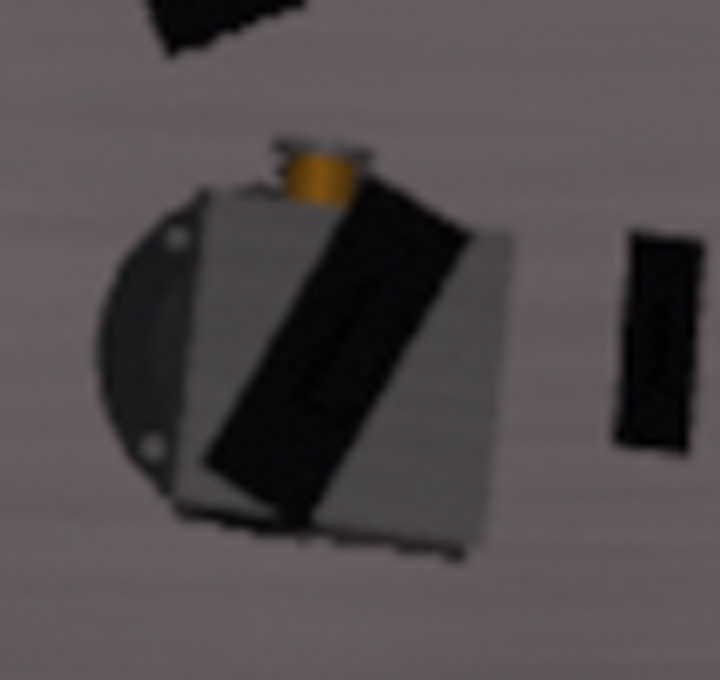

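View pics/t_tr.png

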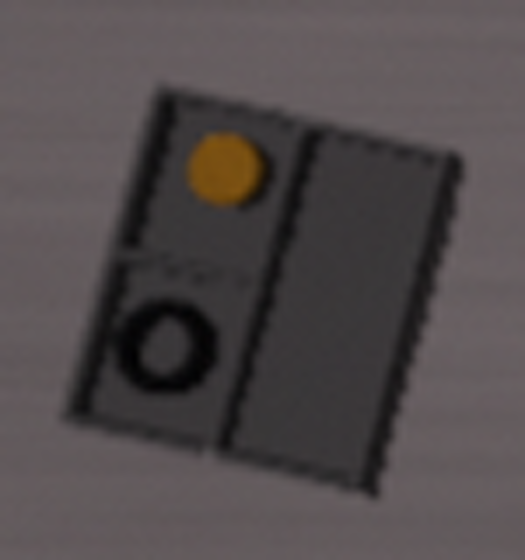

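View pics/t_st.png

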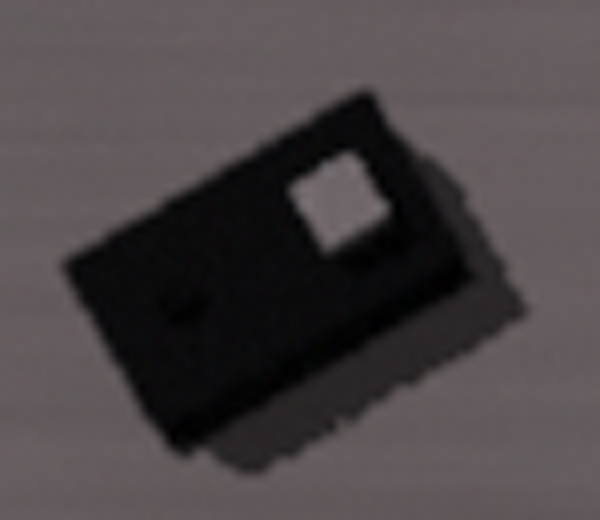

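View pics/s_ch.png

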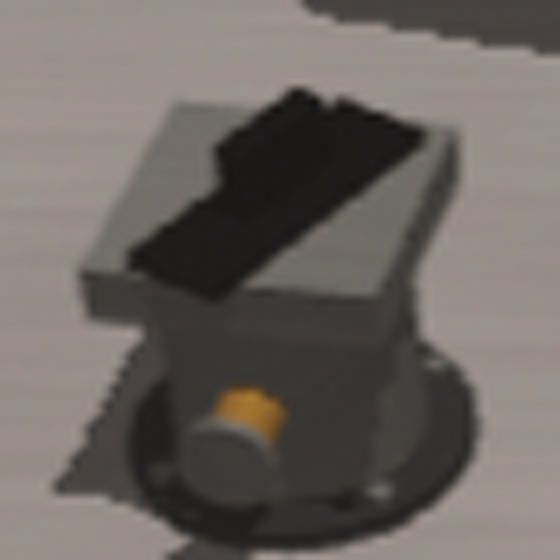

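View pics/s_st.png

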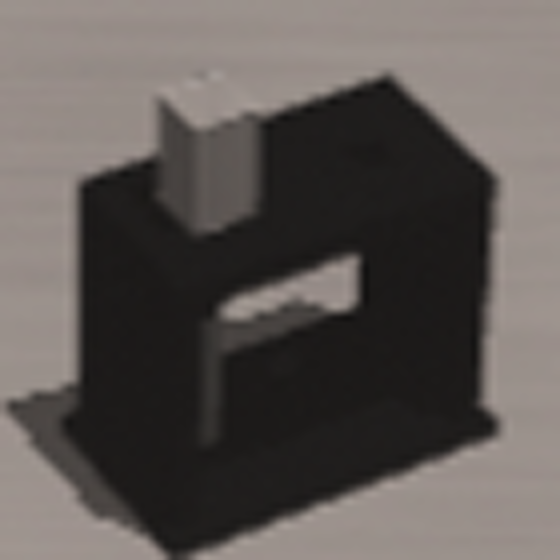

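```bash
cat > fit.py <<'E'
from h import *
from scipy.optimize import minimize
S=6
def proj(n,P,dT=None):
    c=get_calibration(n); T=np.linalg.inv(np.array(c['world_from_camera'])); q=P@T[:3,:3].T+T[:3,3]
    return np.stack([c['fx']*q[:,0]/q[:,2]+c['cx'],c['fy']*q[:,1]/q[:,2]+c['cy']],-1)
def corners(b):
    x0,x1,y0,y1,z0,z1=b
    return np.array([[x,y,z] for x in(x0,x1) for y in(y0,y1) for z in(z0,z1)],float)
def place(P,pose):
    x,y,a=pose;c,s=np.cos(a),np.sin(a)
    return np.stack([c*P[:,0]-s*P[:,1]+x,s*P[:,0]+c*P[:,1]+y,P[:,2]],-1)
def render(n,boxes,pose,win):
    u0,u1,v0,v1=win; I=np.zeros(((v1-v0)*S,(u1-u0)*S),np.uint8)
    for b in boxes:
        p=proj(n,place(corners(b),pose)); p=(p+.5-[u0,v0])*S-.5
        h=cv2.convexHull(p.astype(np.float32)); cv2.fillConvexPoly(I,np.round(h*16).astype(np.int32),255,shift=4)
    return cv2.resize(I,None,fx=1/S,fy=1/S,interpolation=cv2.INTER_AREA)/255.
def fit(views,boxes,pose0):
    # views: list (cam, soft mask in win, win, weight)
    def cost(v):
        pose=np.array([v[0]/1000,v[1]/1000,v[2]/50])
        return sum((w*(render(n,boxes,pose,win)-m)**2).sum() for n,m,win,w in views)
    v0=np.array([pose0[0]*1000,pose0[1]*1000,pose0[2]*50]); best=None
    for st in (8,3,1):
        r=minimize(cost,v0,method='Nelder-Mead',options=dict(initial_simplex=v0+np.array([[0,0,0],[st,0,0],[0,st,0],[0,0,st]]),xatol=.02,fatol=.01)); v0=r.x
    return np.array([v0[0]/1000,v0[1]/1000,v0[2]/50]),r.fun
E
python3 - <<'E'
from fit import *
for n,pts in (('top',{'plate':(420,255),'strip':(400,270),'table':(350,100),'standtop':(285,235),'head':(297,220),'slotfloor':(207,250),'trayedge':(200,220),'shadow':(312,238),'flange':(385,265)}),('scene',{'plate':(212,165),'plate2':(238,178),'strip':(218,175),'potside':(220,200),'table':(290,200),'standtop':(345,193),'head':(331,190),'slotfloor':(423,210)})):
    p,d=load(n);W=cloud(n,d)
    for k,(u,v) in pts.items(): print(n,k,p[v,u],np.round(W[v,u],3))
E
```

```text
top plate [44 41 41] [ 0.481 -0.31   0.101]
top strip [7 5 7] [ 0.445 -0.258  0.108]
top table [103  94  97] [ 0.92  -0.149  0.   ]
top standtop [12 10 14] [0.526 0.023 0.1  ]
top head [111 102 105] [ 0.559 -0.007  0.143]
top slotfloor [58 56 57] [0.487 0.236 0.001]
top trayedge [86 79 81] [0.568 0.259 0.004]
top shadow [42 39 39] [ 0.524 -0.045  0.002]
top flange [32 31 31] [ 0.454 -0.237  0.036]
scene plate [115 111 106] [ 0.439 -0.312  0.098]
scene plate2 [96 92 87] [ 0.496 -0.237  0.099]
scene strip [31 29 28] [ 0.489 -0.287  0.103]
scene potside [59 57 54] [ 0.529 -0.281  0.055]
scene table [153 144 138] [ 0.455 -0.113  0.   ]
scene standtop [31 30 29] [0.551 0.028 0.099]
scene head [92 86 82] [ 0.574 -0.006  0.125]
scene slotfloor [87 83 80] [0.493 0.232 0.003]
```

View pics/s_tr.png

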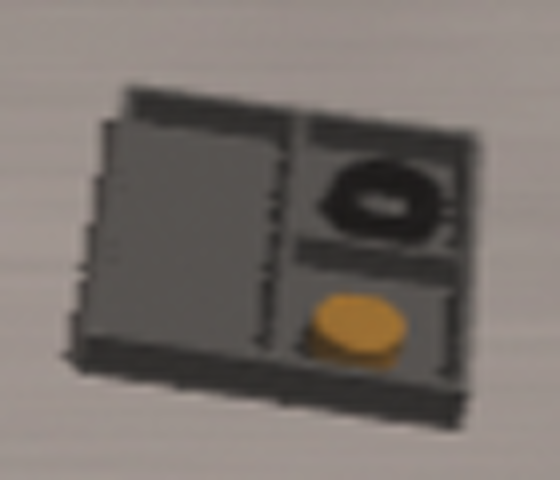

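```bash
cat > m1.py <<'E'
from fit import *
D={n:load(n) for n in('top','scene')}; W={n:cloud(n,D[n][1]) for n in D}
L={n:D[n][0].astype(float).mean(2) for n in D}
win={'top':(365,455,220,305),'scene':(190,260,145,215)}
def cut(a,w): return a[w[2]:w[3],w[0]:w[1]]
def run(name,mk,boxes,p0,wins,z=None):
    V=[]
    for n in wins:
        w=wins[n]; m,wt=mk(n); V.append((n,cut(m,w).astype(float),w,cut(wt,w).astype(float)))
    for sel in ([V[0]],[V[1]],V):
        p,c=fit(sel,boxes,p0); print(name,[s[0] for s in sel],np.round(p[:2]*1000,1),round(float(np.degrees(p[2])),1),round(c,1))
    for n,m,w,_ in V:
        r=render(n,boxes,p,w); im=cut(D[n][0],w)[:,:,::-1].copy(); im=cv2.resize(im,None,fx=5,fy=5,interpolation=cv2.INTER_CUBIC)
        cs,_=cv2.findContours((cv2.resize(r,None,fx=5,fy=5)>.5).astype(np.uint8),cv2.RETR_LIST,cv2.CHAIN_APPROX_NONE); cv2.drawContours(im,cs,-1,(0,255,0),1)
        cs,_=cv2.findContours((cv2.resize(cut(m,w).astype(float),None,fx=5,fy=5)>.5).astype(np.uint8),cv2.RETR_LIST,cv2.CHAIN_APPROX_NONE); cv2.drawContours(im,cs,-1,(0,0,255),1)
        cv2.imwrite('pics/f_%s_%s.png'%(name,n),im)
    return p
one={n:np.ones(L[n].shape) for n in L}
blk={'top':22,'scene':42}
def strip(n): return (L[n]<blk[n])&(W[n][...,2]>.09),one[n]
def plate(n):
    st=(L[n]<blk[n])&(W[n][...,2]>.075); dc=cv2.dilate(st.astype(np.uint8),np.ones((3,3)))
    if n=='scene': m=(L[n]>75)&(W[n][...,2]>.08)
    else: m=(W[n][...,2]>.088)
    return m&(dc==0),(dc==0)
sb=[(-.052,.052,-.018,.018,.1,.106),(-.02,.02,-.006,.006,.1,.132)]
s=run('strip',strip,sb,(.45,-.265,-.4),win)
c=run('plate',plate,[(-.048,.048,-.048,.048,.0999,.1)],(.45,-.275,0.05),win)
E
python3 m1.py; cd pics; python3 -c "
import cv2,numpy as np
L=[cv2.resize(cv2.imread(f),(400,300)) for f in ['f_strip_top.png','f_strip_scene.png','f_plate_top.png','f_plate_scene.png']]
cv2.imwrite('fit1.png',np.vstack([np.hstack(L[:2]),np.hstack(L[2:])]))"
```

```text
strip ['top'] [ 460.5 -275.6] -30.8 51.7
strip ['scene'] [ 463.8 -275.9] -28.4 45.3
strip ['top', 'scene'] [ 462.1 -275.8] -30.3 110.7Traceback (most recent call last):
  File "m1.py", line 27, in <module>
    s=run('strip',strip,sb,(.45,-.265,-.4),win)
  File "m1.py", line 15, in run
    cs,_=cv2.findContours((cv2.resize(cut(m,w).astype(float),None,fx=5,fy=5)>.5).astype(np.uint8),cv2.RETR_LIST,cv2.CHAIN_APPROX_NONE); cv2.drawContours(im,cs,-1,(0,0,255),1)
                           ~~~~~~~~~~^^^^^^^^^^^^^^^^^^^^^^^^^^^^^^^^^^^^^^^
cv2.error: OpenCV(4.12.0) /io/opencv/modules/imgproc/src/resize.cpp:4208: error: (-215:Assertion failed) !ssize.empty() in function 'resize'

[ WARN:0@0.022] global loadsave.cpp:275 findDecoder imread_('f_strip_top.png'): can't open/read file: check file path/integrity
Traceback (most recent call last):
cv2.error: OpenCV(4.12.0) /io/opencv/modules/imgproc/src/resize.cpp:4208: error: (-215:Assertion failed) !ssize.empty() in function 'resize'
```

```bash
sed -i 's/for n,m,w,_ in V:/for n,mm,w,_ in V:/; s/cut(m,w).astype(float),None/mm,None/' m1.py
cat >> m1.py <<'E'
# stem head: bright top+sides, z>.105
ws={'top':(255,330,195,260),'scene':(305,375,165,240)}
def head(n):
    z=W[n][...,2]; return (L[n]>(60 if n=='top' else 48))&(z>.1045),one[n]
h=run('head',head,[(-.011,.011,-.011,.011,.1,.14)],(.555,-.01,.5),ws)
def stand(n):
    z=W[n][...,2]; hd=cv2.dilate(((z>.104)).astype(np.uint8),np.ones((3,3)))
    return (z>.092)&(hd==0),(hd==0)
st=run('stand',stand,[(-.03,.03,-.055,.055,.099,.1)],(.53,.015,.5),ws)
wt={'top':(160,235,205,285),'scene':(400,470,180,240)}
def tray(n):
    m=(L[n]<(80 if n=='top' else 110)); m=cv2.morphologyEx(m.astype(np.uint8),cv2.MORPH_OPEN,np.ones((3,3)))
    return cv2.morphologyEx(m,cv2.MORPH_CLOSE,np.ones((7,7))),one[n]
t=run('tray',tray,[(-.066,.066,-.026-.004,.086,0,.016)],(.49,.235,-.2),wt)
E
python3 m1.py; cat > mont.py <<'E'
import cv2,numpy as np,sys
L=[cv2.resize(cv2.imread('pics/'+f),(265,265)) for f in sys.argv[2:]]
while len(L)%3: L.append(np.zeros_like(L[0]))
cv2.imwrite('pics/'+sys.argv[1],np.vstack([np.hstack(L[i:i+3]) for i in range(0,len(L),3)][:2]))
E
python3 mont.py fit1.png f_{strip,plate,head}_{top,scene}.png; python3 mont.py fit2.png f_{stand,tray}_{top,scene}.png
```

```text
strip ['top'] [ 460.5 -275.6] -30.8 51.7
strip ['scene'] [ 463.8 -275.9] -28.4 45.3Traceback (most recent call last):
  File "m1.py", line 27, in <module>
    s=run('strip',strip,sb,(.45,-.265,-.4),win)
  File "m1.py", line 11, in run
    p,c=fit(sel,boxes,p0); print(name,[s[0] for s in sel],np.round(p[:2]*1000,1),round(float(np.degrees(p[2])),1),round(c,1))
        ~~~^^^^^^^^^^^^^^
  File "fit.py", line 26, in fit
    r=minimize(cost,v0,method='Nelder-Mead',options=dict(initial_simplex=v0+np.array([[0,0,0],[st,0,0],[0,st,0],[0,0,st]]),xatol=.02,fatol=.01)); v0=r.x
    res = _minimize_neldermead(fun, x0, args, callback, bounds=bounds,
                               **options)
    fxr = func(xr)
    fx = function(np.copy(x), *(wrapper_args + args))
  File "fit.py", line 23, in cost
    return sum((w*(render(n,boxes,pose,win)-m)**2).sum() for n,m,win,w in views)
  File "fit.py", line 23, in <genexpr>
    return sum((w*(render(n,boxes,pose,win)-m)**2).sum() for n,m,win,w in views)
                   ~~~~~~^^^^^^^^^^^^^^^^^^
  File "fit.py", line 16, in render
    p=proj(n,place(corners
[... 466 characters left out ...]
),(265,265)) for f in sys.argv[2:]]
       ~~~~~~~~~~^^^^^^^^^^^^^^^^^^^^^^^^^^^^^^^^^
cv2.error: OpenCV(4.12.0) /io/opencv/modules/imgproc/src/resize.cpp:4208: error: (-215:Assertion failed) !ssize.empty() in function 'resize'

[ WARN:0@0.024] global loadsave.cpp:275 findDecoder imread_('pics/f_stand_top.png'): can't open/read file: check file path/integrity
Traceback (most recent call last):
  File "mont.py", line 2, in <module>
    L=[cv2.resize(cv2.imread('pics/'+f),(265,265)) for f in sys.argv[2:]]
       ~~~~~~~~~~^^^^^^^^^^^^^^^^^^^^^^^^^^^^^^^^^
cv2.error: OpenCV(4.12.0) /io/opencv/modules/imgproc/src/resize.cpp:4208: error: (-215:Assertion failed) !ssize.empty() in function 'resize'
```

My optimiser called get_calibration in its inner loop and hit a call limit. The calibration was already printed, so I'll cache it from those values.

```bash
cat > calib.py <<'E'
import numpy as np
C={'scene':{'fx': 518.3265984494687,'fy': 518.3265984494687,'cx': 307.0486400910307,'cy': 201.35537991428112,'world_from_camera':np.array([[-0.03913139,0.62050358,-0.78322668,1.53479887],[0.99915256,0.01428598,-0.03860151,-0.01438208],[-0.01276322,-0.78407348,-0.62053677,0.85144043],[0,0,0,1.]])},
'top':{'fx': 379.3255956926081,'fy': 379.3255956926081,'cx': 313.9212927857782,'cy': 200.93423952775558,'world_from_camera':np.array([[0.0128112,-0.99002124,0.14033465,0.47865594],[-0.99959566,-0.01624329,-0.02333837,-0.02500152],[0.02538498,-0.13997891,-0.98982903,1.03689227],[0,0,0,1.]])}}
E
sed -i 's/get_calibration(n)/C[n]/; s/^import numpy as np, cv2/import numpy as np, cv2\nfrom calib import C/' h.py fit.py; grep -n "C\[n\]\|calib" h.py fit.py
python3 m1.py; python3 mont.py fit1.png f_{strip,plate,head}_{top,scene}.png; python3 mont.py fit2.png f_{stand,tray}_{top,scene}.png
```

```text
h.py:3:from calib import C
h.py:9:    c=C[n]; v,u=np.mgrid[0:d.shape[0],0:d.shape[1]]
fit.py:5:    c=C[n]; T=np.linalg.inv(np.array(c['world_from_camera'])); q=P@T[:3,:3].T+T[:3,3]
strip ['top'] [ 460.5 -275.6] -30.8 51.7
strip ['scene'] [ 463.8 -275.9] -28.4 45.3
strip ['top', 'scene'] [ 462.1 -275.8] -30.3 110.7
plate ['top'] [ 457.3 -277. ] -7.5 37.5
plate ['scene'] [ 459.1 -278.1] -7.6 32.3
plate ['top', 'scene'] [ 457.4 -277.4] -7.6 76.8
head ['top'] [561.8  -5.1] 31.7 6.6
head ['scene'] [560.7  -5.8] 24.1 20.2
head ['top', 'scene'] [561.5  -5.5] 31.3 27.9
stand ['top'] [547.   18.6] 31.2 32.7
stand ['scene'] [553.   19.1] 33.2 65.0
stand ['top', 'scene'] [547.9  18.4] 31.1 153.3
tray ['top'] [492.7 232.6] -12.0 96.2
tray ['scene'] [495.3 232.9] -12.6 31.1
tray ['top', 'scene'] [493.7 233.2] -12.4 154.5
```

View pics/fit1.png

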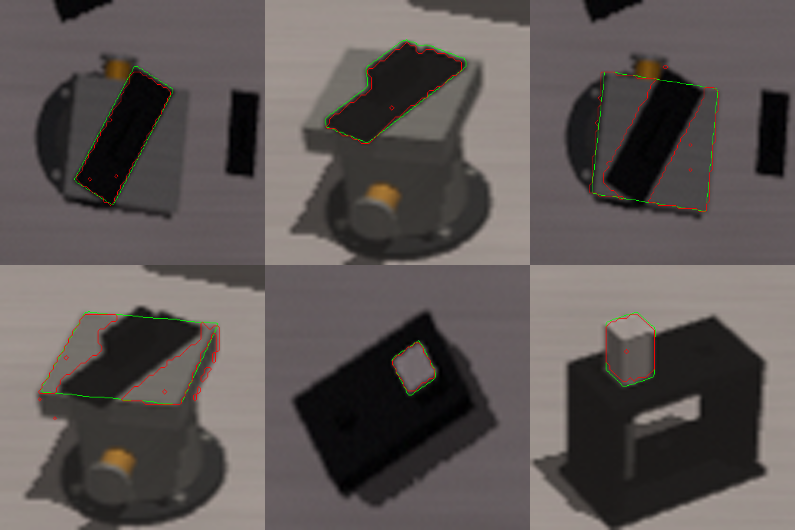

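View pics/fit2.png

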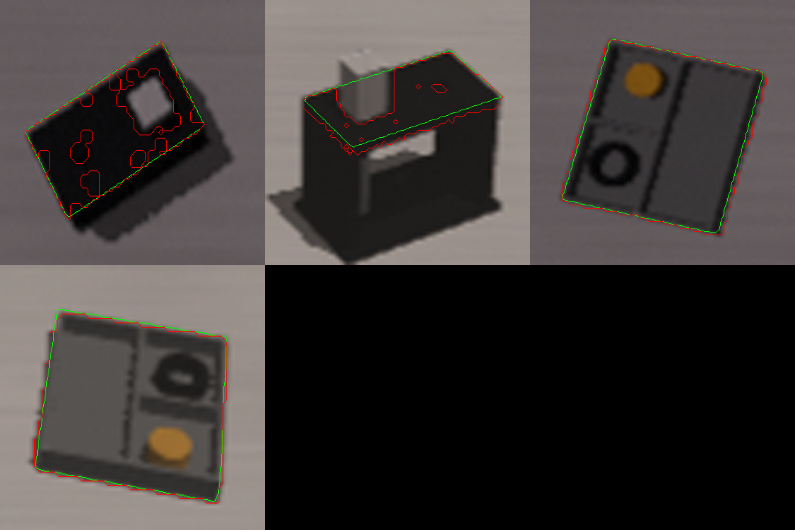

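Both fits line up with the images (green contours on strip, plate, head and tray). Next: the tool constants and a planner that converts world targets into tool-axis shifts.

```bash
cat > plan.py <<'E'
from h import *
from scipy.spatial.transform import Rotation as R
def now():
    o=get_obs(); q=o['eef_rot']; return o,np.array(o['eef_pos']),R.from_quat([q[1],q[2],q[3],q[0]])
def down(yaw): a=yaw; return R.from_matrix([[np.cos(a),np.sin(a),0],[np.sin(a),-np.cos(a),0],[0,0,-1]])
def to(pos,yaw):
    o,p,r=now(); pos=np.array(pos); print('t',round(o['time_s'],2),'p',np.round(p*1000,1),'yaw',round(float(np.arctan2(*r.as_matrix()[[1,0],0])),3),'tilt',np.round(r.as_matrix()[:,2],4),'F',np.round(o['wrist_force'],1),'op',round(o['opening'],3),'q',np.round(o['q'],2))
    print('shift mm',np.round(r.inv().apply(pos-p)*1000,1),'turn',np.round((r.inv()*down(yaw)).as_rotvec(),4))
E
python3 - <<'E'
import bench
print([k for k in dir(bench) if not k.startswith('_')])
from plan import *
print(getattr(bench,'tip_extent',None))
to((.462,-.2758,.21),np.radians(-30.3))
E
```

```text
['MotionError', 'camera', 'get_calibration', 'get_obs', 'hand_in', 'tip_extent']
0.014
t 0.1 p [ 128.7 -559.9  244.5] yaw 0.226 tilt [-0.      0.0015 -1.    ] F [-0.3  0.3 -0.5] op 0.998 q [-1.55  0.18  1.61 -0.    1.35 -0.21]
shift mm [ 388.4 -202.2   34.9] turn [-1.500e-03  3.000e-04  7.547e-01]
```

```bash
python3 -m jog '[[[25,-13,2],[0,0,0.05],0.5],[[55,-29,5],[0,0,0.11],0.5],[[85,-44,8],[0,0,0.17],0.5],[[115,-60,10],[0,0,0.23],0.5],[[145,-75,13],[0,0,0.29],0.5],[[175,-91,16],[0,0,0.35],0.5],[[205,-107,18],[0,0,0.41],0.5],[[235,-122,21],[0,0,0.47],0.5],[[265,-138,24],[0,0,0.53],0.5],[[295,-154,27],[0,0,0.59],0.5],[[325,-169,29],[0,0,0.65],0.5],[[355,-185,32],[0,0,0.7],0.5],[[378,-197,34],[0,0,0.74],0.5],[[388,-202,35],[-0.0015,0,0.755],0.5],[[388,-202,35],[-0.0015,0,0.755],0.5],[[388,-202,35],[-0.0015,0,0.755],0.5],[[388,-202,35],[-0.0015,0,0.755],0.5]]'
python3 - <<'E'
from plan import *
to((.462,-.2758,.122),np.radians(-30.3))
snap('top','top1.png');snap('scene','scene1.png')
E
```

```text
time_s: 1.52
eef_pos: [0.4611, -0.2765, 0.2097]
eef_rot: [-0.0, 0.965, -0.261, -0.0]
wrist_force: [-1.0, 0.2, -0.0]
opening: 0.498
t 1.52 p [ 461.1 -276.5  209.7] yaw -0.529 tilt [-9.e-04  3.e-04 -1.e+00] F [-1.   0.2 -0. ] op 0.498 q [-0.76  0.13  1.74 -0.    1.27  1.34]
shift mm [ 0.5 -1.1 87.7] turn [ 0.0002  0.0009 -0.0001]
```

View pics/scene1.png

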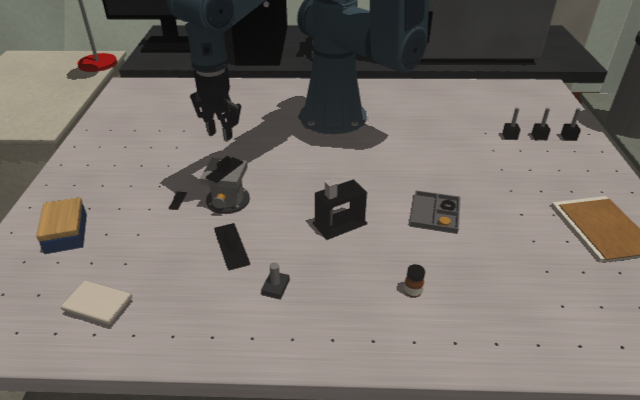

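View pics/top1.png

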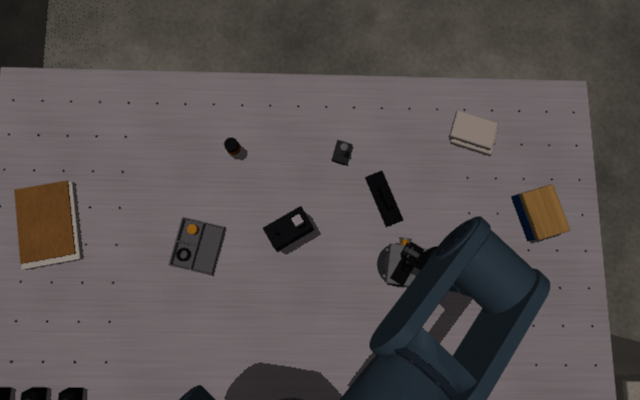

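The gripper hangs above the chamber. It appears at scene (220,130), with the strip below it at (225,168). A projection check of the TCP against the cameras will show the bias before I descend.

```bash
python3 - <<'E'
from fit import *
for n,w in (('scene',(170,270,80,190)),('top',(370,470,210,300))):
    p,d=load(n); print(n,np.round(proj(n,np.array([[.4611,-.2765,.2097],[.4611,-.2765,.1957]])),1))
    u0,u1,v0,v1=w; im=cv2.resize(p[v0:v1,u0:u1,::-1],None,fx=6,fy=6,interpolation=cv2.INTER_CUBIC)
    im=np.clip(im.astype(float)*1.8,0,255).astype(np.uint8)
    yaw=-.529; ty=np.array([np.sin(yaw),-np.cos(yaw),0])
    for s in(-.021,0,.021):
        q=proj(n,np.array([[.4611,-.2765,.1957]])+s*ty)[0]; cv2.circle(im,tuple(int(x) for x in (q+.5-[u0,v0])*6),3,(0,0,255),-1)
    cv2.imwrite('pics/g_%s.png'%n,im)
E
```

```text
scene [[219.2 132.1]
 [219.9 137.1]]
top [[420.1 264.3]
 [418.2 264.1]]
```

View pics/g_scene.png

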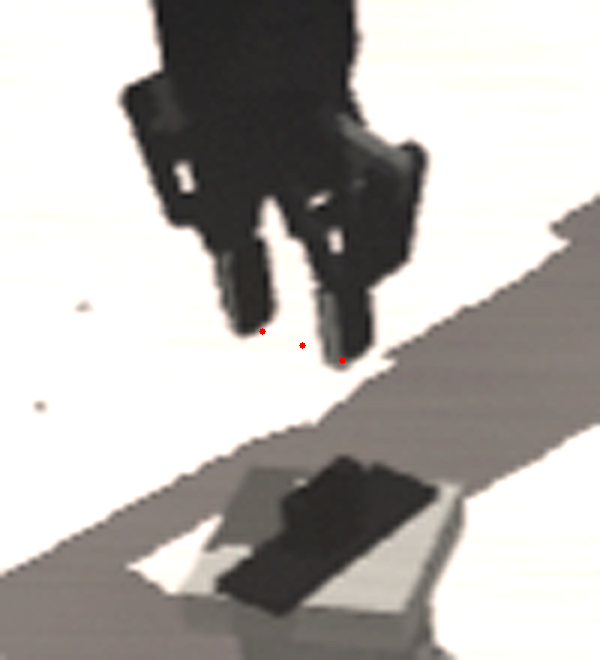

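View pics/g_top.png

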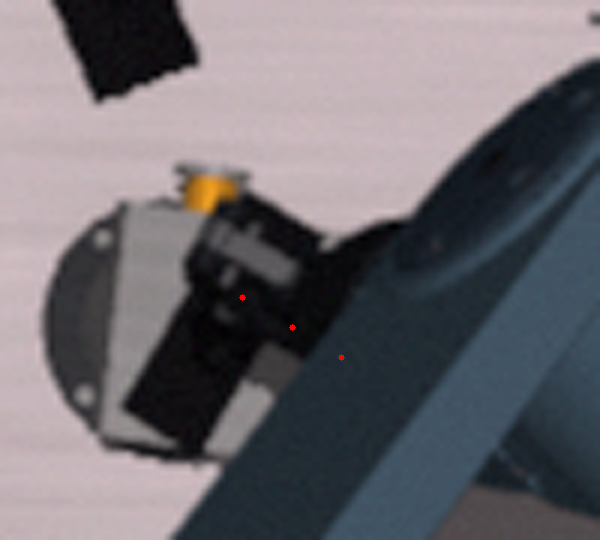

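Predicted fingertip points fall on the real tips to within about 1 px in the scene view. Descending.

```bash
python3 -m jog '[[[0,-0.5,10],[0,0,0],0.5],[[0,-0.8,28],[0,0,0],0.5],[[0.5,-1,46],[0,0,0],0.5],[[0.5,-1,62],[0,0,0],0.5],[[0.5,-1,74],[0,0,0],0.5],[[0.5,-1,82],[0,0,0],0.5],[[0.5,-1,87],[0,0,0],0.5],[[0.5,-1,87],[0,0,0],0.5],[[0.5,-1,87],[0,0,0],0.5]]'
python3 - <<'E'
from plan import *
to((.462,-.2758,.122),np.radians(-30.3))
p,d=snap('scene','scene2.png')
cv2.imwrite('pics/g2.png',cv2.resize(np.clip(p[100:220,170:270,::-1]*1.8,0,255).astype(np.uint8),None,fx=5,fy=5,interpolation=cv2.INTER_CUBIC))
E
```

```text
time_s: 2.37
eef_pos: [0.462, -0.2766, 0.1232]
eef_rot: [0.0, 0.965, -0.262, -0.0]
wrist_force: [-0.2, -0.4, 1.3]
opening: 0.503
t 2.37 p [ 462.  -276.6  123.2] yaw -0.53 tilt [-2.e-04 -2.e-04 -1.e+00] F [-0.2 -0.4  1.3] op 0.503 q [-0.76  0.25  1.8  -0.    1.1   1.34]
shift mm [-0.4 -0.7  1.2] turn [ 0.0003  0.0001 -0.0017]
```

View pics/g2.png

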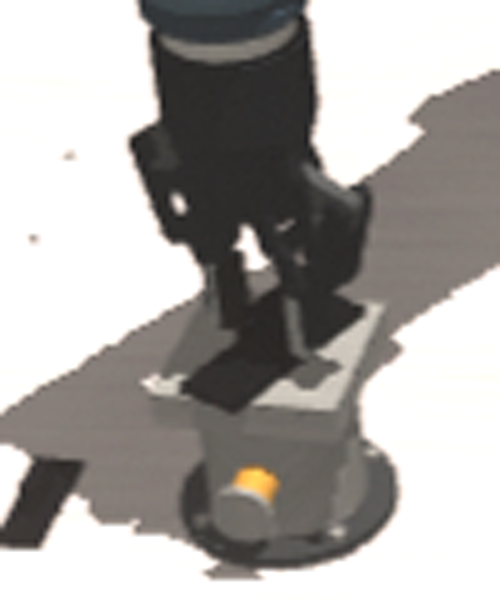

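The jaws straddle the rib near its middle, with the right finger at crop (300,345). Closing, then lifting.

```bash
python3 -m jog '[[[0,0,0],[0,0,0],0.3],[[0,0,0],[0,0,0],0.2],[[0,0,0],[0,0,0],0],[[0,0,0],[0,0,0],0],[[0,0,0],[0,0,0],0],[[0,0,0],[0,0,0],0],[[0,0,0],[0,0,0],0],[[0,0,0],[0,0,0],0]]'
python3 -m jog '[[[0,0,-4],[0,0,0],0],[[0,0,-15],[0,0,0],0],[[0,0,-32],[0,0,0],0],[[0,0,-50],[0,0,0],0],[[0,0,-70],[0,0,0],0],[[0,0,-88],[0,0,0],0],[[0,0,-98],[0,0,0],0],[[0,0,-100],[0,0,0],0],[[0,0,-100],[0,0,0],0],[[0,0,-100],[0,0,0],0]]'
python3 - <<'E'
from plan import *
to((.4937,.2332,.222),np.radians(-12.4))
p,d=snap('scene','scene3.png')
cv2.imwrite('pics/g3.png',cv2.resize(np.clip(p[60:220,170:270,::-1]*1.8,0,255).astype(np.uint8),None,fx=3.7,fy=3.7,interpolation=cv2.INTER_CUBIC))
E
```

```text
time_s: 3.08
eef_pos: [0.4629, -0.2773, 0.1247]
eef_rot: [0.001, 0.965, -0.262, 0.001]
wrist_force: [-0.2, 0.3, 6.3]
opening: 0.125
time_s: 3.92
eef_pos: [0.4622, -0.2766, 0.2237]
eef_rot: [0.0, 0.965, -0.262, 0.0]
wrist_force: [0.2, 0.5, -1.0]
opening: 0.126
t 3.92 p [ 462.2 -276.6  223.7] yaw -0.53 tilt [ 7.0e-04 -1.1e-03 -1.0e+00] F [ 0.2  0.5 -1. ] op 0.126 q [-0.76  0.12  1.72 -0.    1.3   1.34]
shift mm [-230.7 -455.7    1.2] turn [ 0.0007 -0.0011 -0.3139]
```

View pics/g3.png

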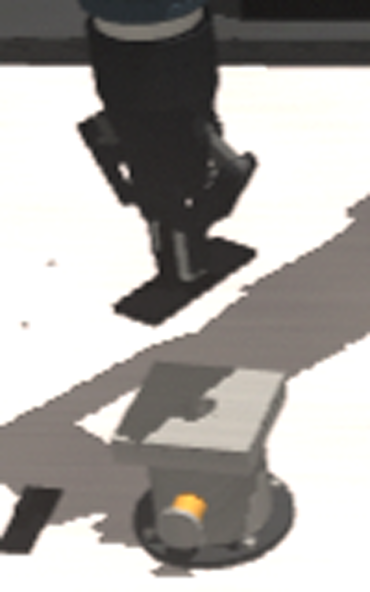

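Strip lifted, level, and the guide hole is uncovered (crop (200,410)). Carrying it to above the tray.

```bash
python3 -m jog '[[[-5,-10,0],[0,0,-0.01],0],[[-15,-30,0],[0,0,-0.02],0],[[-29,-57,0],[0,0,-0.04],0],[[-44,-87,0],[0,0,-0.06],0],[[-60,-118,0],[0,0,-0.08],0],[[-76,-150,0],[0,0,-0.1],0],[[-92,-182,0],[0,0,-0.12],0],[[-108,-213,0],[0,0,-0.14],0],[[-124,-245,0],[0,0,-0.16],0],[[-140,-276,0],[0,0,-0.19],0],[[-156,-308,0],[0,0,-0.21],0],[[-172,-340,0],[0,0,-0.23],0],[[-188,-371,0],[0,0,-0.25],0],[[-203,-401,1],[0,0,-0.27],0],[[-216,-427,1],[0,0,-0.29],0],[[-226,-446,1],[0,0,-0.31],0],[[-230,-455,1],[0,-0.001,-0.314],0],[[-231,-456,1],[0,-0.001,-0.314],0],[[-231,-456,1],[0,-0.001,-0.314],0],[[-231,-456,1],[0,-0.001,-0.314],0]]'
python3 - <<'E'
from plan import *
to((.4937,.2332,.0287),np.radians(-12.4))
p,d=snap('scene','scene4.png')
snap('top','top4.png')
cv2.imwrite('pics/g4.png',cv2.resize(np.clip(p[60:260,370:490,::-1]*1.5,0,255).astype(np.uint8),None,fx=3,fy=3,interpolation=cv2.INTER_CUBIC))
E
```

```text
time_s: 5.63
eef_pos: [0.4931, 0.2328, 0.2215]
eef_rot: [0.001, 0.994, -0.108, -0.001]
wrist_force: [-0.6, 0.1, -0.1]
opening: 0.124
t 5.63 p [493.1 232.8 221.5] yaw -0.217 tilt [-0.0018 -0.001  -1.    ] F [-0.6  0.1 -0.1] op 0.124 q [ 0.22  0.14  1.7  -0.    1.3   2.01]
shift mm [  0.8  -0.8 192.8] turn [ 0.0013  0.0015 -0.0006]
```

View pics/g4.png

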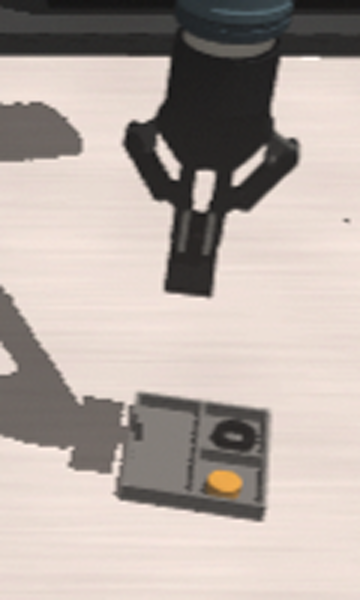

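View pics/top4.png

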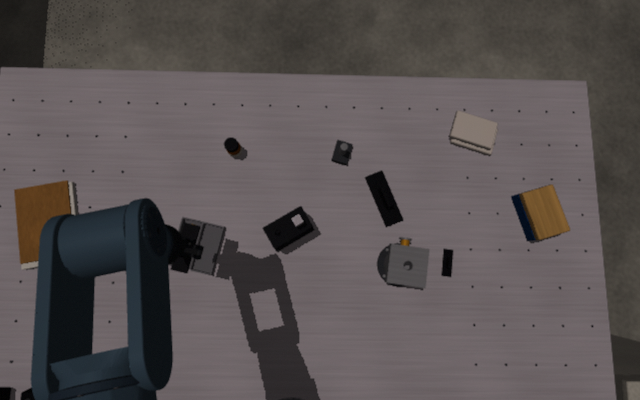

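Strip is above the tray, aligned with the compartment. The guide hole shows at top (407,266). Overlaying the predicted held strip, and measuring the hole.

```bash
python3 - <<'E'
from fit import *
p,d=load('scene'); w=(370,490,120,260)
im=cv2.resize(np.clip(p[w[2]:w[3],w[0]:w[1],::-1]*1.5,0,255).astype(np.uint8),None,fx=5,fy=5,interpolation=cv2.INTER_CUBIC)
for box,pose in (((-.052,.052,-.018,.018,.1968,.2028),(.4931,.2328,-.217)),((-.062,.062,-.026,.026,.004,.00401),(.4937,.2332,-.216))):
    q=proj('scene',place(corners(box),pose)); h=cv2.convexHull(((q+.5-[w[0],w[2]])*5).astype(np.float32)).astype(int); cv2.polylines(im,[h],True,(0,255,0),1)
cv2.imwrite('pics/g4b.png',im)
p,d=load('top'); L=p.astype(float).mean(2); w=(390,425,248,285)
cv2.imwrite('pics/hole.png',cv2.resize(p[w[2]:w[3],w[0]:w[1],::-1],None,fx=14,fy=14,interpolation=cv2.INTER_CUBIC))
np.set_printoptions(linewidth=200); print(L[258:276,397:418].astype(int))
E
```

```text
[[76 77 77 76 77 78 77 78 79 79 79 78 78 78 79 79 79 79 79 79 78]
 [77 76 76 77 76 77 77 77 76 78 76 76 76 77 78 79 78 79 80 79 80]
 [77 77 77 77 77 76 77 78 77 74 69 66 71 75 77 77 77 76 78 77 78]
 [77 77 77 76 78 78 77 73 64 54 47 44 49 61 73 78 78 77 78 77 77]
 [76 75 76 77 77 76 76 61 45 37 35 34 33 40 60 75 79 78 77 79 79]
 [77 78 77 77 76 76 66 48 34 35 36 35 33 32 46 67 77 79 78 77 78]
 [80 80 79 79 78 77 61 39 34 33 35 34 34 34 40 58 75 78 78 78 77]
 [78 79 78 77 78 80 59 38 52 61 62 61 47 35 35 55 72 77 78 77 78]
 [76 77 77 78 78 78 69 61 73 79 79 78 56 36 38 57 75 79 80 79 78]
 [77 77 77 76 77 77 72 74 78 79 78 80 57 37 40 63 78 79 81 80 81]
 [79 79 78 78 78 77 75 73 75 77 77 72 50 37 49 68 78 79 79 80 81]
 [81 80 80 79 79 78 78 77 74 70 64 54 46 53 65 75 77 78 78 78 77]
 [81 81 79 81 81 80 81 80 80 75 69 65 67 73 77 79 78 78 77 78 76]
 [79 79 79 79 80 80 81 80 80 80 80 79 80 80 80 80 80 81 81 80 79]
 [78 78 78 78 77 78 78 79 78 79 78 79 79 79 80 81 80 80 80 81 81]
 [78 77 77 77 78 76 78 77 77 77 78 77 78 77 79 78 79 78 79 80 80]
 [79 78 78 77 78 78 78 77 78 77 77 77 77 78 76 77 77 77 76 78 77]
 [80 79 79 78 79 79 79 79 78 78 79 78 77 76 78 77 77 78 76 77 77]]
```

View pics/g4b.png

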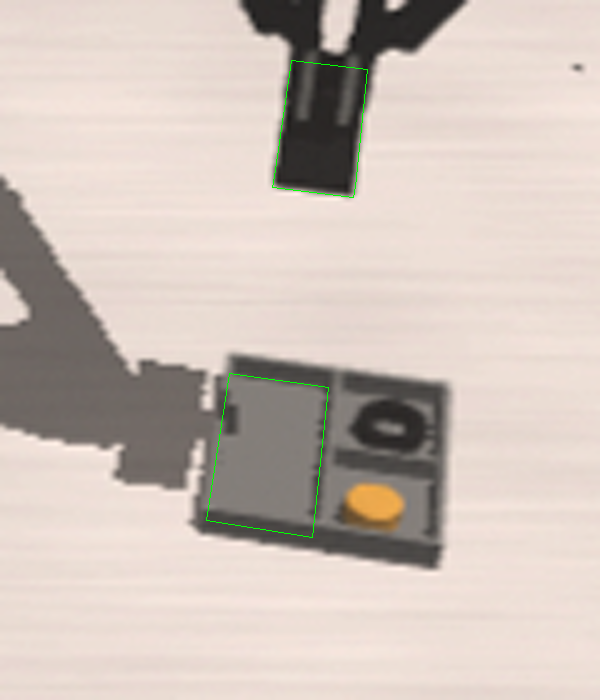

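View pics/hole.png

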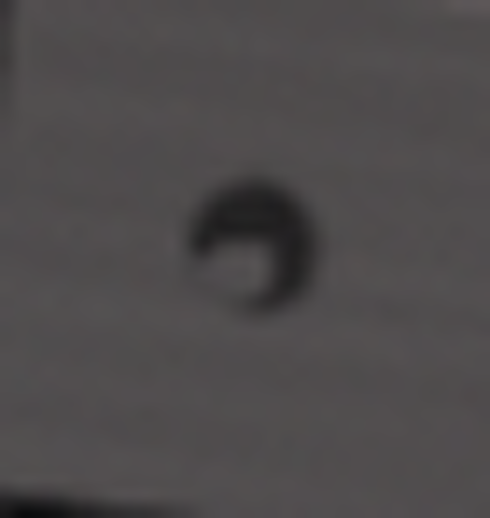

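Predicted strip outline coincides with the seen strip to ~1 px. Lowering.

```bash
python3 -m jog '[[[0,0,8],[0,0,0],0],[[0.5,-0.5,24],[0.001,0.001,0],0],[[0.8,-0.8,46],[0.001,0.001,0],0],[[0.8,-0.8,70],[0.001,0.001,0],0],[[0.8,-0.8,94],[0.001,0.001,0],0],[[0.8,-0.8,118],[0.001,0.001,0],0],[[0.8,-0.8,138],[0.001,0.001,0],0],[[0.8,-0.8,154],[0.001,0.001,0],0],[[0.8,-0.8,164],[0.001,0.001,0],0],[[0.8,-0.8,170],[0.001,0.001,0],0],[[0.8,-0.8,170],[0.001,0.001,0],0],[[0.8,-0.8,170],[0.001,0.001,0],0]]'
python3 - <<'E'
from plan import *
to((.4937,.2332,.0287),np.radians(-12.4))
p,d=snap('scene','scene5.png')
cv2.imwrite('pics/g5.png',cv2.resize(np.clip(p[120:250,380:490,::-1]*1.6,0,255).astype(np.uint8),None,fx=4.5,fy=4.5,interpolation=cv2.INTER_CUBIC))
E
```

```text
time_s: 6.73
eef_pos: [0.4946, 0.2328, 0.0523]
eef_rot: [-0.0, 0.994, -0.109, 0.0]
wrist_force: [-0.6, 0.2, -0.9]
opening: 0.122
t 6.73 p [494.6 232.8  52.3] yaw -0.219 tilt [ 6.e-04  2.e-04 -1.e+00] F [-0.6  0.2 -0.9] op 0.122 q [0.22 0.37 1.8  0.   0.96 2.01]
shift mm [-1.  -0.2 23.6] turn [-0.0004 -0.0005 -0.0021]
```

View pics/g5.png

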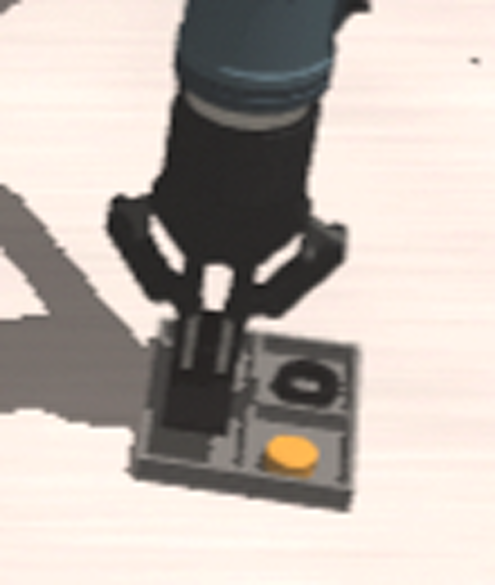

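The strip hangs ~24 mm over the compartment, within its walls. Final lowering in small steps while watching force.

```bash
python3 -m jog '[[[-0.5,0,5],[0,0,0],0],[[-1,0,11],[0,0,0],0],[[-1,0,16],[0,0,0],0],[[-1,0,20],[0,0,0],0],[[-1,0,22],[0,0,0],0],[[-1,0,23],[0,0,0],0],[[-1,0,23],[0,0,0],0]]'
python3 - <<'E'
from plan import *
to((.4937,.2332,.0287),np.radians(-12.4))
p,d=snap('scene','scene6.png')
cv2.imwrite('pics/g6.png',cv2.resize(np.clip(p[120:250,380:490,::-1]*1.6,0,255).astype(np.uint8),None,fx=4.5,fy=4.5,interpolation=cv2.INTER_CUBIC))
E
```

```text
time_s: 7.37
eef_pos: [0.4939, 0.2332, 0.0294]
eef_rot: [-0.0, 0.994, -0.109, 0.0]
wrist_force: [0.5, 0.1, -0.1]
opening: 0.124
t 7.37 p [493.9 233.2  29.4] yaw -0.218 tilt [ 1.e-03  3.e-04 -1.e+00] F [ 0.5  0.1 -0.1] op 0.124 q [0.22 0.41 1.81 0.   0.92 2.01]
shift mm [-0.2 -0.   0.7] turn [-0.0006 -0.0009 -0.0018]
```

View pics/g6.png

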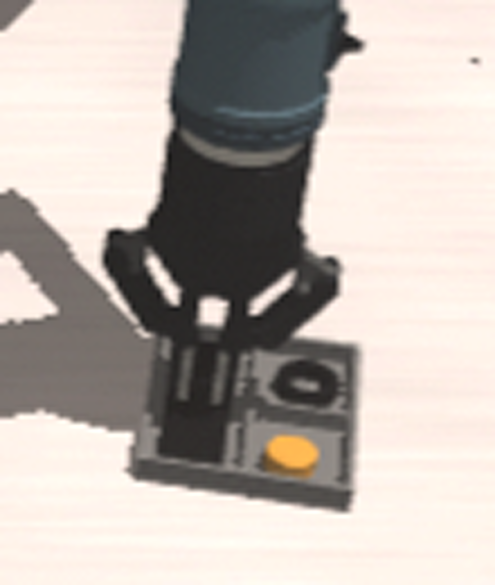

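```bash
python3 -m jog '[[[0,0,1],[0,0,0],0],[[0,0,1.5],[0,0,0],0],[[0,0,1.5],[0,0,0],0],[[0,0,1.5],[0,0,0],0]]'
python3 -m jog '[[[0,0,0],[0,0,0],0.2],[[0,0,0],[0,0,0],0.25],[[0,0,0],[0,0,0],0.25],[[0,0,-2],[0,0,0],0.25],[[0,0,-8],[0,0,0],0.25],[[0,0,-20],[0,0,0],0.25],[[0,0,-40],[0,0,0],0.25],[[0,0,-70],[0,0,0],0.4],[[0,0,-105],[0,0,0],0.5],[[0,0,-140],[0,0,0],0.6],[[0,0,-175],[0,0,0],0.6],[[0,0,-190],[0,0,0],0.6],[[0,0,-190],[0,0,0],0.6]]'
python3 - <<'E'
from plan import *
to((.5615,-.0055,.22),np.radians(31.3-90))
to((.5615,-.0055,.22),np.radians(31.3))
p,d=snap('scene','scene7.png'); snap('top','top7.png')
cv2.imwrite('pics/g7.png',cv2.resize(np.clip(p[60:250,370:490,::-1]*1.6,0,255).astype(np.uint8),None,fx=3.1,fy=3.1,interpolation=cv2.INTER_CUBIC))
E
```

```text
time_s: 7.75
eef_pos: [0.4944, 0.2333, 0.0287]
eef_rot: [-0.0, 0.994, -0.109, 0.001]
wrist_force: [-1.3, -0.8, 5.3]
opening: 0.125
time_s: 8.83
eef_pos: [0.4968, 0.234, 0.2253]
eef_rot: [-0.002, 0.994, -0.109, 0.006]
wrist_force: [0.6, 0.2, 0.4]
opening: 0.598
t 8.83 p [496.8 234.  225.3] yaw -0.218 tilt [ 0.0124  0.0029 -0.9999] F [0.6 0.2 0.4] op 0.598 q [0.22 0.13 1.7  0.   1.29 2.01]
shift mm [114.9 219.8   5.4] turn [-0.0099 -0.0086  0.8065]
t 8.83 p [496.8 234.  225.3] yaw -0.218 tilt [ 0.0124  0.0029 -0.9999] F [0.6 0.2 0.4] op 0.598 q [0.22 0.13 1.7  0.   1.29 2.01]
shift mm [114.9 219.8   5.4] turn [-0.0009 -0.0131 -0.7643]
```

View pics/g7.png

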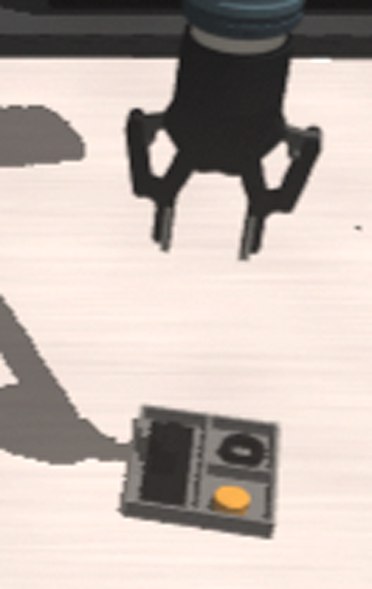

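View pics/top7.png

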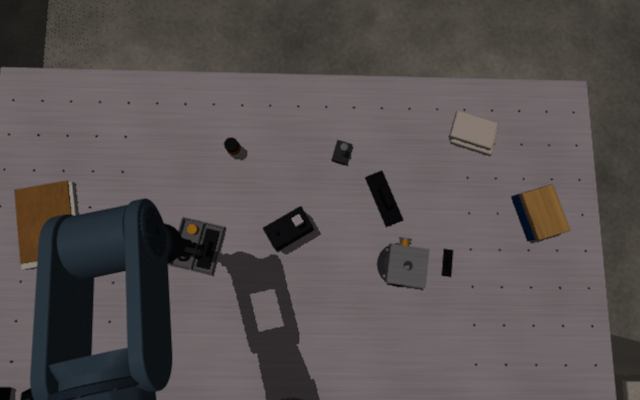

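Strip lies in the long compartment; the arm is clear of it. Refitting chamber plate and hole in the unobstructed views, and the stem head.

```bash
cat > m2.py <<'E'
exec(open('m1.py').read().split("s=run(")[0])
def plate(n):
    z=W[n][...,2]; hole=np.zeros(L[n].shape,bool)
    c=proj(n,np.array([[.4575,-.2775,.1]]))[0]; v,u=np.mgrid[0:400,0:640]; hole=np.hypot(u-c[0],v-c[1])<9
    m=(L[n]>(62 if n=='scene' else 60))&(L[n]<(150 if n=='scene' else 88))&(z>.088)
    return m&~hole,~hole
box=[(-.048,.048,-.048,.048,.0999,.1)]
c=run('plate2',plate,box,(.4575,-.2775,-.13),win)
for n in win: print(n,L[n][int(proj(n,np.array([[.48,-.3,.1]]))[0][1]),int(proj(n,np.array([[.48,-.3,.1]]))[0][0])])
# hole: darkness minimum fit of a disc in z=.1 rim
def tr(n,u,v,z):
    cc=C[n]; r=cc['world_from_camera'][:3,:3]@np.array([(u-cc['cx'])/cc['fx'],(v-cc['cy'])/cc['fy'],1]); o=cc['world_from_camera'][:3,3]; return o+r*(z-o[2])/r[2]
print('hole centre top guess',tr('top',407.8,265.2,.1))
ws={'top':(255,330,195,260),'scene':(305,375,165,240)}
def head(n):
    z=W[n][...,2]; return (L[n]>(60 if n=='top' else 48))&(z>.1045),one[n]
h=run('head2',head,[(-.011,.011,-.011,.011,.1,.14)],(.555,-.01,.5),ws)
wt={'top':(185,235,205,285),'scene':(400,470,180,240)}
E
python3 m2.py
python3 - <<'E'
import cv2
for n,c in(('top',(375,438,235,298)),('scene',(195,258,150,213))):
    p=cv2.imread('pics/%s7.png'%n); cv2.imwrite('pics/z_%s.png'%n,cv2.resize(p[c[2]:c[3],c[0]:c[1]],None,fx=9,fy=9,interpolation=cv2.INTER_CUBIC))
E
python3 mont.py fit3.png z_top.png z_scene.png f_plate2_{top,scene}.png f_head2_{top,scene}.png
```

```text
plate2 ['top'] [ 456.4 -278.8] -7.8 35.0
plate2 ['scene'] [ 460.2 -276.6] -7.3 46.8
plate2 ['top', 'scene'] [ 457.3 -278.3] -7.5 132.0
top 77.0
scene 112.0
hole centre top guess [ 0.45612315 -0.27937438  0.1       ]
head2 ['top'] [561.6  -5.4] 34.0 5.8
head2 ['scene'] [558.8  -5.7] 24.3 22.4
head2 ['top', 'scene'] [561.7  -5.7] 29.0 30.1
```

View pics/fit3.png

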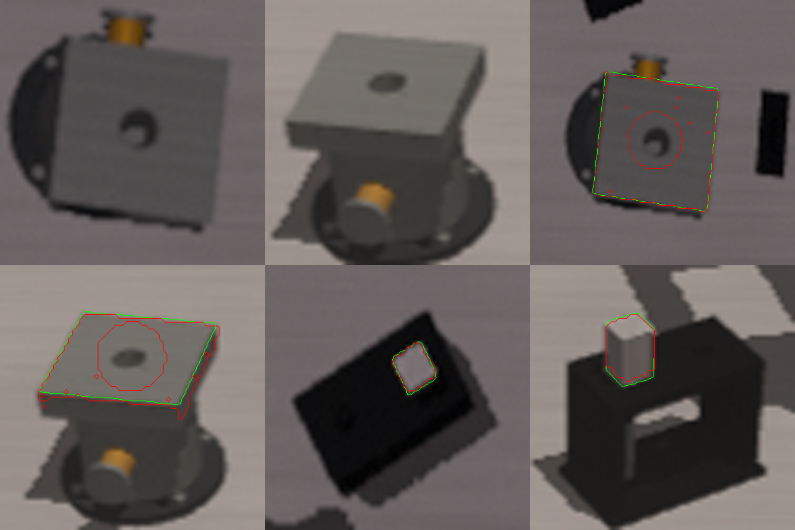

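```bash
python3 -m jog '[[[5,10,0],[0,0,-0.03],0.6],[[15,29,1],[-0.001,-0.01,-0.1],0.6],[[30,57,2],[-0.001,-0.013,-0.2],0.6],[[45,87,3],[-0.001,-0.013,-0.3],0.6],[[60,115,4],[-0.001,-0.013,-0.4],0.6],[[75,143,5],[-0.001,-0.013,-0.5],0.6],[[90,172,5],[-0.001,-0.013,-0.6],0.6],[[103,197,5],[-0.001,-0.013,-0.69],0.6],[[112,214,5],[-0.001,-0.013,-0.74],0.6],[[115,220,5],[-0.001,-0.013,-0.763],0.6],[[115,220,5],[-0.001,-0.013,-0.763],0.6],[[115,220,5],[-0.001,-0.013,-0.763],0.6],[[115,220,5],[-0.001,-0.013,-0.763],0.6]]'
cat > m3.py <<'E'
exec(open('m1.py').read().split("s=run(")[0])
from scipy.ndimage import map_coordinates
def circ(n,c,r,z=.1):
    a=np.linspace(0,2*np.pi,73)[:-1]; return proj(n,np.stack([c[0]+r*np.cos(a),c[1]+r*np.sin(a),0*a+z],-1))
def score(n,c):
    f=lambda r: map_coordinates(Lg[n],circ(n,c,r)[:,::-1].T,order=1)
    return -(np.clip(f(.0125)-f(.0095),0,25)).sum()
Lg={}
import sys
for n,f in (('top','pics/top7.png'),('scene','pics/scene7.png')):
    Lg[n]=cv2.imread(f).astype(float).mean(2)
    best=min(((score(n,(x,y)),x,y) for x in np.arange(.449,.467,.0005) for y in np.arange(-.287,-.268,.0005)))
    print('hole',n,best)
E
python3 m3.py
python3 - <<'E'
from plan import *
to((.5612,-.0055,.119),np.radians(31.2))
snap('top','top8.png');snap('scene','scene8.png')
E
cat > m4.py <<'E'
exec(open('m1.py').read().split("s=run(")[0])
wt={'top':(185,235,205,285),'scene':(400,470,180,240)}
bk={'top':28,'scene':42}
def st(n):
    m=cv2.morphologyEx((L[n]<bk[n]).astype(np.uint8),cv2.MORPH_OPEN,np.ones((5,5))); 
    N,lab=cv2.connectedComponents(m); 
    # largest comp
    w=wt[n]; k=np.bincount(cut(lab,w)[cut(lab,w)>0].ravel()).argmax(); return (lab==k),one[n]
run('strip3',st,[(-.052,.052,-.018,.018,.004,.010),(-.02,.02,-.006,.006,.004,.036)],(.4935,.2332,-.216),wt)
E
python3 m4.py; python3 mont.py fit4.png f_strip3_{top,scene}.png
```

```text
time_s: 10.02
eef_pos: [0.5581, -0.0056, 0.2139]
eef_rot: [-0.001, 0.963, 0.269, -0.005]
wrist_force: [-0.2, -0.5, 0.0]
opening: 0.6
hole top (np.float64(-1381.7887576829564), np.float64(0.456), np.float64(-0.27899999999999997))
hole scene (np.float64(-1571.5562281839166), np.float64(0.4595), np.float64(-0.27849999999999997))
t 10.02 p [558.1  -5.6 213.9] yaw 0.544 tilt [-0.0101 -0.0011 -0.9999] F [-0.2 -0.5  0. ] op 0.6 q [-0.22  0.18  1.67 -0.    1.3   0.81]
shift mm [ 3.6  2.  94.9] turn [-0.0043  0.0093 -0.0001]
strip3 ['top'] [491.7 233.4] -12.6 28.9
strip3 ['scene'] [490.1 233.5] -12.4 46.4
strip3 ['top', 'scene'] [491.7 233.3] -12.7 75.9
```

View pics/fit4.png

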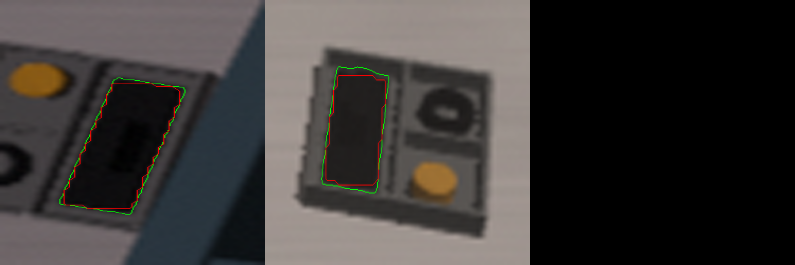

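View pics/scene8.png

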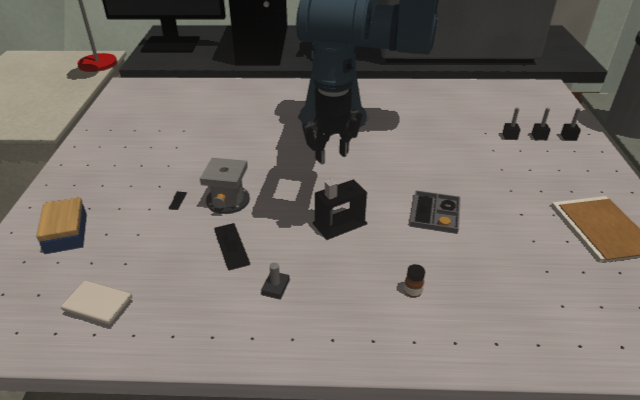

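Strip is seated within the compartment, ~2 mm from centre. Hole centre: top (456,-279) mm, scene (459.5,-278.5) mm. They disagree by 3.5 mm in x, to be resolved later with the stem itself in view. Descending on the stem head.

```bash
python3 -m jog '[[[2,1,6],[-0.004,0.009,0],0.6],[[3.5,2,20],[-0.004,0.009,0],0.6],[[3.5,2,36],[-0.004,0.009,0],0.6],[[3.5,2,50],[-0.004,0.009,0],0.6],[[3.5,2,58],[-0.004,0.009,0],0.6],[[3.5,2,60],[-0.004,0.009,0],0.6],[[3.5,2,60],[-0.004,0.009,0],0.6],[[3.5,2,60],[-0.004,0.009,0],0.6]]'
python3 - <<'E'
from plan import *
to((.561,-.0055,.122),np.radians(31.2))
p,d=snap('scene','scene9.png')
cv2.imwrite('pics/g9.png',cv2.resize(np.clip(p[100:250,280:400,::-1]*1.6,0,255).astype(np.uint8),None,fx=4,fy=4,interpolation=cv2.INTER_CUBIC))
p,d=snap('top','top9.png')
cv2.imwrite('pics/g9t.png',cv2.resize(np.clip(p[180:270,240:340,::-1]*2,0,255).astype(np.uint8),None,fx=5,fy=5,interpolation=cv2.INTER_CUBIC))
E
```

```text
time_s: 10.78
eef_pos: [0.5623, -0.0052, 0.1551]
eef_rot: [0.0, 0.963, 0.27, 0.001]
wrist_force: [-0.2, 0.1, 0.5]
opening: 0.601
t 10.78 p [562.3  -5.2 155.1] yaw 0.546 tilt [ 1.8e-03 -4.0e-04 -1.0e+00] F [-0.2  0.1  0.5] op 0.601 q [-0.22  0.25  1.72 -0.    1.17  0.8 ]
shift mm [-1.3 -0.5 33.1] turn [ 0.0013 -0.0014  0.0013]
```

View pics/g9.png

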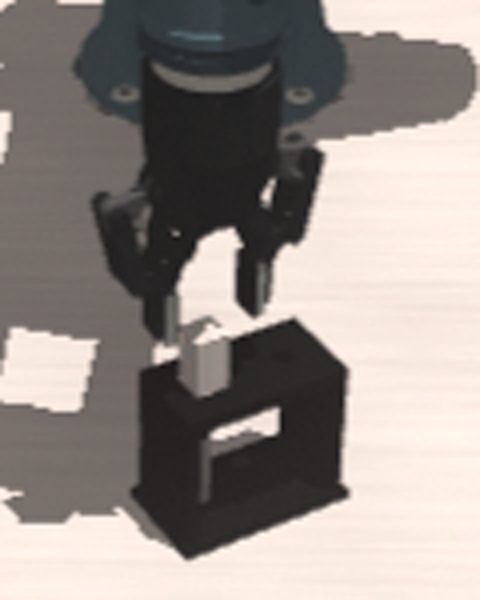

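View pics/g9t.png

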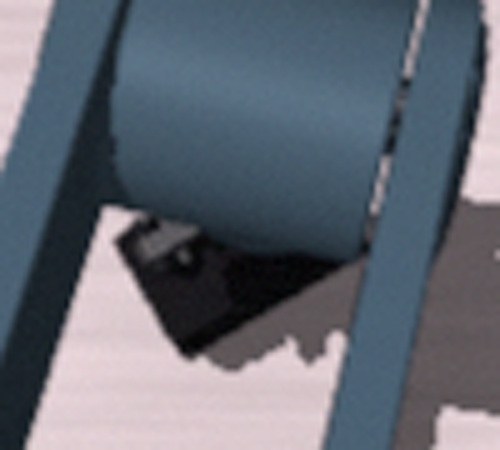

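Jaws straddle the head on opposite flats (fingers at crop (165,330) and (255,300), head at (205,350)). Going down and closing.

```bash
python3 -m jog '[[[-0.5,0,6],[0.001,-0.001,0],0.6],[[-1,-0.5,16],[0.001,-0.001,0],0.6],[[-1.3,-0.5,25],[0.001,-0.001,0],0.6],[[-1.3,-0.5,31],[0.001,-0.001,0],0.6],[[-1.3,-0.5,33],[0.001,-0.001,0],0.6],[[-1.3,-0.5,33],[0.001,-0.001,0],0.6]]'
python3 - <<'E'
from plan import *
to((.561,-.0055,.122),np.radians(31.2))
E
python3 -m jog '[[[0,0,0],[0,0,0],0.45],[[0,0,0],[0,0,0],0.36],[[0,0,0],[0,0,0],0.3],[[0,0,0],[0,0,0],0.2],[[0,0,0],[0,0,0],0],[[0,0,0],[0,0,0],0],[[0,0,0],[0,0,0],0],[[0,0,0],[0,0,0],0]]'
python3 - <<'E'
from plan import *
to((.561,-.0055,.122),np.radians(31.2))
p,d=snap('scene','scene10.png')
cv2.imwrite('pics/g10.png',cv2.resize(np.clip(p[100:250,280:400,::-1]*1.6,0,255).astype(np.uint8),None,fx=4,fy=4,interpolation=cv2.INTER_CUBIC))
E
```

```text
time_s: 11.38
eef_pos: [0.5606, -0.0055, 0.1212]
eef_rot: [-0.0, 0.963, 0.269, -0.0]
wrist_force: [0.3, 0.4, 0.4]
opening: 0.597
t 11.38 p [560.6  -5.5 121.2] yaw 0.546 tilt [-9.e-04  2.e-04 -1.e+00] F [0.3 0.4 0.4] op 0.597 q [-0.22  0.29  1.74 -0.    1.11  0.8 ]
shift mm [ 0.4  0.2 -0.8] turn [-0.0006  0.0007  0.001 ]
time_s: 12.05
eef_pos: [0.5609, -0.0056, 0.1217]
eef_rot: [0.0, 0.963, 0.269, 0.0]
wrist_force: [-0.6, -0.2, 3.5]
opening: 0.247
t 12.05 p [560.9  -5.6 121.7] yaw 0.546 tilt [ 1.e-04 -0.e+00 -1.e+00] F [-0.6 -0.2  3.5] op 0.247 q [-0.22  0.29  1.74 -0.    1.11  0.8 ]
shift mm [ 0.1 -0.1 -0.3] turn [ 0.0001 -0.0001  0.001 ]
```

View pics/g10.png

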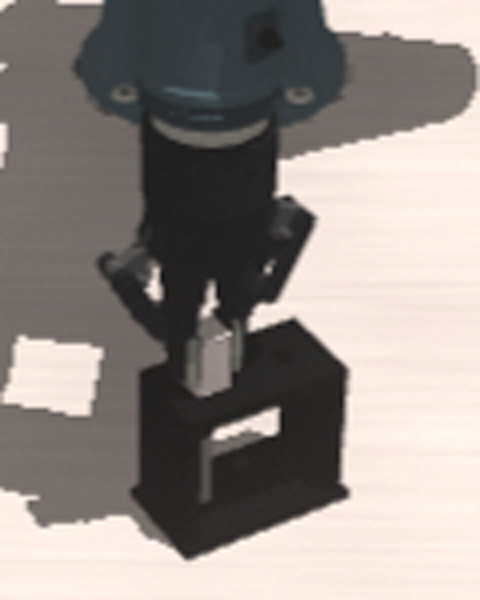

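Gripped at opening 0.247 (≈21–22 mm, the head). Lifting straight up 130 mm.

```bash
python3 -m jog '[[[0,0,-4],[0,0,0],0],[[0,0,-12],[0,0,0],0],[[0,0,-24],[0,0,0],0],[[0,0,-38],[0,0,0],0],[[0,0,-52],[0,0,0],0],[[0,0,-66],[0,0,0],0],[[0,0,-80],[0,0,0],0],[[0,0,-94],[0,0,0],0],[[0,0,-108],[0,0,0],0],[[0,0,-120],[0,0,0],0],[[0,0,-128],[0,0,0],0],[[0,0,-130],[0,0,0],0],[[0,0,-130],[0,0,0],0],[[0,0,-130],[0,0,0],0],[[0,0,-130],[0,0,0],0]]'
python3 - <<'E'
from plan import *
to((.4575,-.2788,.272),np.radians(31.2))
to((.4575,-.2788,.272),np.radians(31.2-90))
p,d=snap('scene','scene11.png');snap('top','top11.png')
cv2.imwrite('pics/g11.png',cv2.resize(np.clip(p[50:250,280:400,::-1]*1.6,0,255).astype(np.uint8),None,fx=3,fy=3,interpolation=cv2.INTER_CUBIC))
E
```

```text
time_s: 13.35
eef_pos: [0.5603, -0.0055, 0.2507]
eef_rot: [-0.0, 0.963, 0.269, -0.001]
wrist_force: [0.5, 0.2, -1.1]
opening: 0.245
t 13.35 p [560.3  -5.5 250.7] yaw 0.545 tilt [-1.8e-03  4.0e-04 -1.0e+00] F [ 0.5  0.2 -1.1] op 0.245 q [-0.22  0.14  1.64  0.    1.36  0.8 ]
shift mm [-229.8  180.3  -21.3] turn [-0.0013  0.0013  0.001 ]
t 13.35 p [560.3  -5.5 250.7] yaw 0.545 tilt [-1.8e-03  4.0e-04 -1.0e+00] F [ 0.5  0.2 -1.1] op 0.245 q [-0.22  0.14  1.64  0.    1.36  0.8 ]
shift mm [-229.8  180.3  -21.3] turn [0.     0.0021 1.5717]
```

View pics/g11.png

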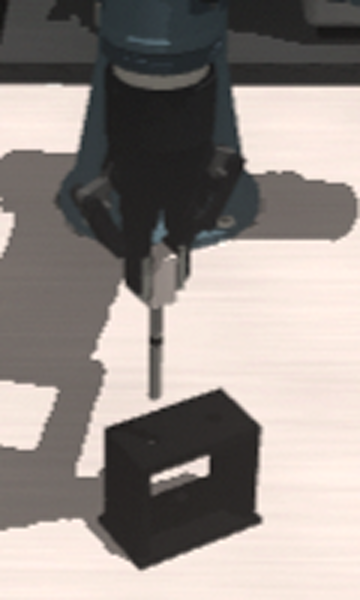

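View pics/top11.png

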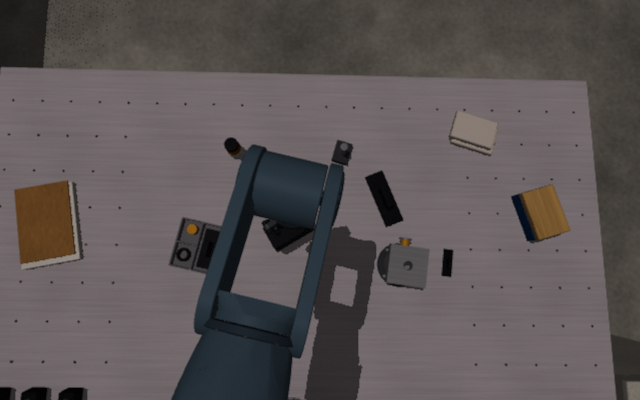

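Stem hangs free of the stand, apparently upright (ring at crop (155,340), tip at (153,397)). Measuring its axis in the scene image against the vertical through the TCP.

```bash
cat > rod.py <<'E'
from fit import *
from scipy.optimize import least_squares
from plan import now
# fit rod axis: for rows, find rod edges subpixel vs bright background (rod darker)
def rodfit(n,tcp,grip_dz=0.0,zr=(.02,.085),show=None,img=None,thr=None):
    """tcp: measured; predicted tip z = tcp_z-zoff. returns u offsets by height (px) vs vertical line through tcp"""
    p=img; Lm=p.astype(float).mean(2)
    out=[]
    for s in np.linspace(*zr,28):
        P=np.array([tcp[0],tcp[1],s]); q=proj(n,np.array([P]))[0]; out.append((s,q[0],q[1]))
    return np.array(out),Lm
E
python3 - <<'E'
from fit import *
p,d=load('scene'); L=p.astype(float).mean(2)
x,y,z=.5603,-.0055,.2507
ztip=z-.1217+.01
print('pred tip z',ztip, proj('scene',np.array([[x,y,ztip],[x,y,ztip+.055],[x,y,ztip+.09]])).round(1))
np.set_printoptions(linewidth=220)
for v in range(150,186,2): print(v,L[v,322:345].astype(int))
E
```

```text
pred tip z 0.13899999999999998 [[331.2 181.6]
 [331.6 161.9]
 [331.8 148.8]]
150 [148 148 148 148 132  94  68  62  76  86  85  85  87  90  91  96 118 138 146 146 145 145 146]
152 [147 148 148 148 148 147 138 102  72  87  81  68 112 148 147 148 147 147 147 147 147 147 147]
154 [148 148 148 147 148 147 147 118  62  51  51  61 112 148 148 147 147 147 147 147 147 147 146]
156 [148 148 148 147 147 147 147 119  62  52  52  61 112 148 148 148 148 148 148 148 148 149 148]
158 [147 147 148 148 148 148 148 120  62  51  53  61 112 147 147 148 147 148 147 148 148 147 147]
160 [148 148 148 148 148 149 148 119  62  54  56  67 117 148 148 148 148 147 148 148 147 148 147]
162 [147 147 147 147 147 147 147 110  40  51  57  58 107 147 148 147 147 147 147 148 148 147 147]
164 [146 146 146 145 146 146 146 109  33  26  27  46 108 145 147 148 148 148 147 148 148 147 147]
166 [148 148 148 148 147 147 148 114  50  55  57  79 125 148 148 148 148 148 149 148 148 148 148]
168 [147 147 147 146 147 147 147 113  52  55  62  83 124 148 148 148 147 148 148 148 147 147 147]
170 [146 146 147 147 146 147 146 113  51  55  61  85 126 148 147 148 148 147 148 148 148 148 148]
172 [145 144 144 144 144 145 144 111  52  56  61  93 132 145 145 146 145 146 147 147 147 147 147]
174 [143 143 142 143 143 143 143 110  51  56  62  94 131 144 144 144 144 143 145 145 146 145 145]
176 [144 144 143 143 144 145 145 111  52  57  63  94 134 147 147 147 147 148 148 148 148 149 149]
178 [140 140 140 140 140 140 140 108  52  57  62  91 129 142 142 142 142 142 142 142 143 143 143]
180 [143 144 143 144 144 144 142 109  53  57  62  93 132 146 145 145 145 146 146 146 146 146 147]
182 [144 143 144 144 143 144 143 115  63  65  74 114 145 146 146 145 146 146 142 138 136 111  72]
184 [141 141 142 142 142 142 142 143 143 143 142 143 141 138 134 120  89  54  27  27  27  27  27]
```

Rod's image column agrees with the vertical through the TCP to 0.2 px, at the ring and at the tip. The tip and ring rows also match the prediction, so the scene camera agrees with the robot's kinematics. I'll trust its hole estimate, (459.5,-278.5), more. Carrying the stem above the hole.

```bash
python3 -m jog '[[[-5,4,-5],[0,0,0],0],[[-15,12,-10],[0,0,0],0],[[-30,24,-16],[0,0,0],0],[[-48,38,-21],[0,0,0],0],[[-67,53,-21],[0,0,0],0],[[-86,68,-21],[0,0,0],0],[[-105,83,-21],[0,0,0],0],[[-124,98,-21],[0,0,0],0],[[-143,113,-21],[0,0,0],0],[[-162,128,-21],[0,0,0],0],[[-181,143,-21],[0,0,0],0],[[-198,157,-21],[0,0,0],0],[[-212,168,-21],[0,0,0],0],[[-222,176,-21],[0,0,0],0],[[-228,180,-21],[-0.001,0.001,0.001],0],[[-228.5,181,-21],[-0.001,0.001,0.001],0],[[-228.5,181,-21],[-0.001,0.001,0.001],0],[[-228.5,181,-21],[-0.001,0.001,0.001],0],[[-228.5,181,-21],[-0.001,0.001,0.001],0]]'
cat > g.py <<'E'
from plan import *; from fit import proj
import sys
to((.4593,-.2786,float(sys.argv[2])),np.radians(31.2))
o,pp,r=now(); 
p,d=snap('scene','scene%s.png'%sys.argv[1]); snap('top','top%s.png'%sys.argv[1])
zt=pp[2]-.1117
ax=-r.as_matrix()[:,2]
for s in(0,.055,.09): print('pred',s,proj('scene',np.array([pp+ax*(zt+s-pp[2])]))[0].round(1))
w=(180,270,80,200)
im=cv2.resize(p[w[2]:w[3],w[0]:w[1],::-1],None,fx=5,fy=5,interpolation=cv2.INTER_CUBIC); cv2.imwrite('pics/g%s.png'%sys.argv[1],im)
E
python3 g.py 12 .242
```

```text
time_s: 15.03
eef_pos: [0.4594, -0.2779, 0.2718]
eef_rot: [-0.0, 0.963, 0.269, -0.0]
wrist_force: [-0.3, -0.2, -1.5]
opening: 0.25
t 15.03 p [ 459.4 -277.9  271.8] yaw 0.546 tilt [-3.e-04  4.e-04 -1.e+00] F [-0.3 -0.2 -1.5] op 0.25 q [-0.77  0.07  1.67  0.    1.4   0.26]
shift mm [-0.4  0.5 29.8] turn [-0.0005  0.      0.0012]
pred 0 [221.1 149.2]
pred 0.055 [218.5 129.8]
pred 0.09 [216.7 116.9]
```

View pics/g12.png

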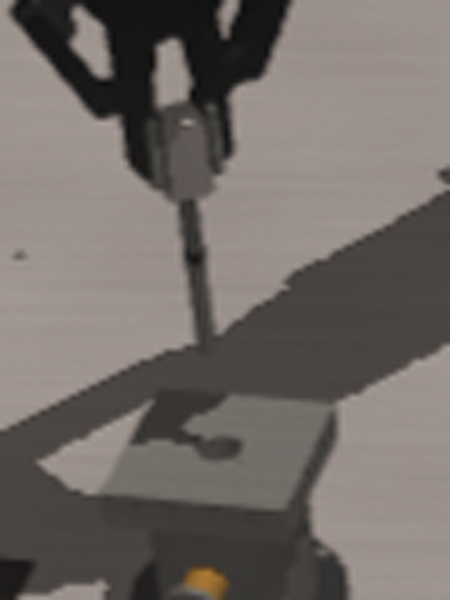

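View pics/top12.png

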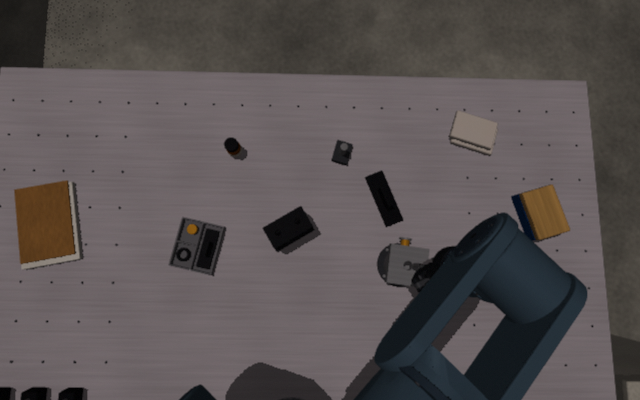

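Stem is above the hole: tip at scene (221,149.5), predicted (221.1,149.2); hole at about (224,169). Checking the top view too, then measuring offsets.

```bash
python3 - <<'E'
from fit import *
p,d=load('top'); w=(385,445,240,295)
im=cv2.resize(np.clip(p[w[2]:w[3],w[0]:w[1],::-1]*1.5,0,255).astype(np.uint8),None,fx=10,fy=10,interpolation=cv2.INTER_CUBIC)
for z,c in((.1601,(0,0,255)),(.2151,(0,255,255)),(.2501,(255,0,0))):
    q=proj('top',np.array([[.4594,-.2779,z]]))[0]; print(q); cv2.circle(im,tuple(int(t) for t in (q+.5-[w[0],w[2]])*10),3,c,-1)
cv2.imwrite('pics/t12z.png',im)
E
sed -i 's/_ *= *0//' m4.py; python3 m4.py; python3 mont.py fit5.png f_strip3_{top,scene}.png
```

```text
[414.20631631 264.47091114]
[421.54030238 265.13045662]
[426.73906042 265.597981  ]
strip3 ['top'] [491.7 233.4] -12.6 28.9
strip3 ['scene'] [490.2 233.5] -12.8 42.5
strip3 ['top', 'scene'] [491.7 233.3] -12.8 71.5
```

View pics/t12z.png

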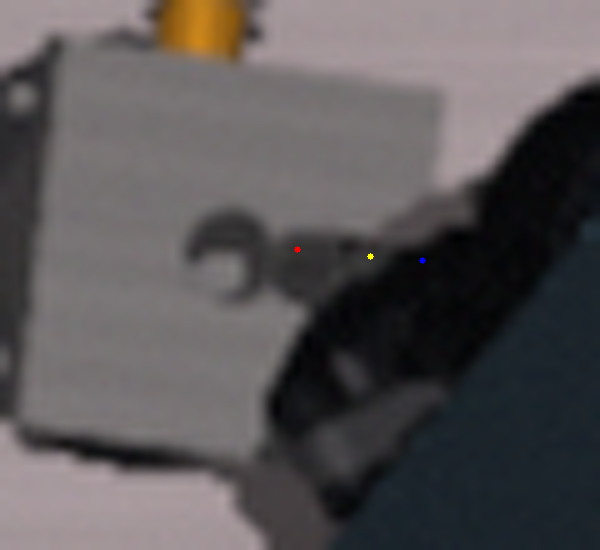

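View pics/fit5.png

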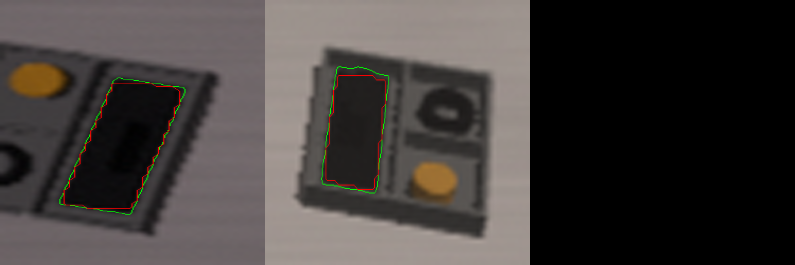

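Strip is confirmed in the compartment. In the top view the rod is mixed up with its shadow. Lowering so the tip is ~14 mm above the plate, for a close relative measurement.

```bash
python3 -m jog '[[[0,0.2,6],[0,0,0],0],[[-0.2,0.4,17],[0,0,0],0],[[-0.4,0.5,28],[0,0,0],0],[[-0.4,0.5,38],[0,0,0],0],[[-0.4,0.5,44],[0,0,0],0],[[-0.4,0.5,46],[0,0,0],0],[[-0.4,0.5,46],[0,0,0],0],[[-0.4,0.5,46],[0,0,0],0],[[-0.4,0.5,46],[0,0,0],0]]'
python3 g.py 13 .2117
python3 - <<'E'
from fit import *
for n,w in(('top',(390,435,245,285)),('scene',(205,245,140,185))):
    p,d=load(n); c=p[w[2]:w[3],w[0]:w[1],::-1].astype(float); c=np.clip((c-15)*255/(120-15),0,255).astype(np.uint8)
    cv2.imwrite('pics/q_%s.png'%n,cv2.resize(c,None,fx=13,fy=13,interpolation=cv2.INTER_NEAREST))
E
```

```text
time_s: 15.88
eef_pos: [0.4596, -0.279, 0.2264]
eef_rot: [0.0, 0.963, 0.269, 0.0]
wrist_force: [-0.0, -0.1, -2.7]
opening: 0.245
t 15.88 p [ 459.6 -279.   226.4] yaw 0.546 tilt [ 5.e-04 -6.e-04 -1.e+00] F [-0.  -0.1 -2.7] op 0.245 q [-0.77  0.12  1.72 -0.    1.3   0.26]
shift mm [-0.1 -0.5 14.7] turn [ 0.0007 -0.0001  0.0012]
pred 0 [222.7 164.4]
pred 0.055 [220.2 145.9]
pred 0.09 [218.5 133.6]
```

View pics/q_top.png

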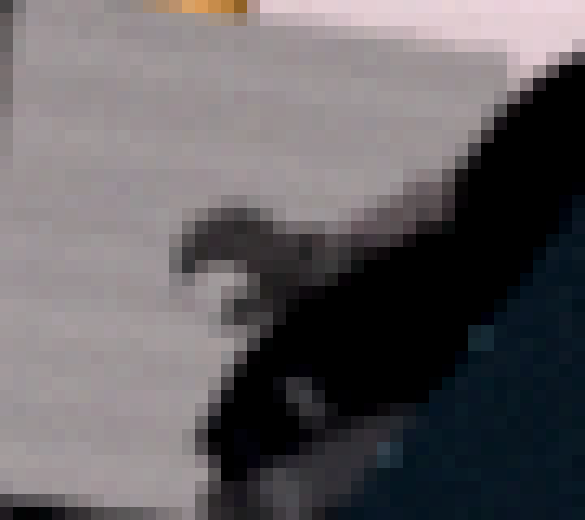

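View pics/q_scene.png

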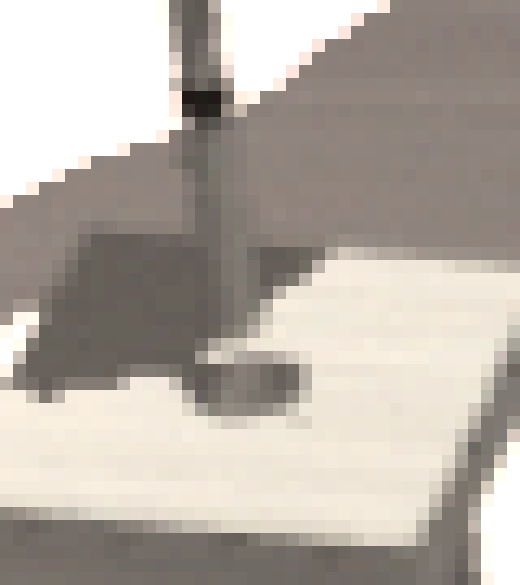

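```bash
python3 - <<'E'
from fit import *
np.set_printoptions(linewidth=220)
for z in (.1147,.13,.15,.1697): print(z,proj('top',np.array([[.4596,-.279,z]]))[0].round(2))
for x in(.456,.458,.460): print('hole if',x,proj('top',np.array([[x,-.2788,.1]]))[0].round(2),proj('scene',np.array([[x,-.2788,.1]]))[0].round(2))
p,d=load('top'); L=p.astype(int).sum(2)//3
print('top u 400..424, v257..274'); 
for v in range(257,275): print(v,L[v,400:424])
a=cv2.imread('pics/scene7.png').astype(int).sum(2)//3
print('scene7 u 214..233');
for v in range(161,178): print(v,a[v,214:234])
a=cv2.imread('pics/top7.png').astype(int).sum(2)//3
print('top7 u 400..416');
for v in range(257,275): print(v,a[v,400:417])
E
```

```text
0.1147 [409.26 263.91]
0.13 [411.03 264.06]
0.15 [413.43 264.28]
0.1697 [415.9 264.5]
hole if 0.456 [407.57 265.25] [223.74 168.41]
hole if 0.458 [407.55 264.42] [223.61 168.86]
hole if 0.46 [407.53 263.6 ] [223.48 169.31]
top u 400..424, v257..274
257 [78 77 78 78 78 79 79 79 79 79 78 79 79 78 77 77 77 77 78 78 77 75 75 76]
258 [76 76 75 76 76 76 77 78 79 77 79 78 79 79 78 80 78 79 78 78 78 73 69 68]
259 [77 76 76 77 76 76 76 77 76 76 78 78 77 78 77 79 79 79 78 78 74 61 55 56]
260 [76 76 76 77 77 77 73 68 67 71 74 75 77 76 76 76 77 77 72 66 59 51 49 49]
261 [77 77 78 77 72 65 54 47 44 50 61 72 78 77 78 77 73 68 60 52 50 51 43 45]
262 [75 76 77 75 60 44 37 35 32 34 40 53 60 60 59 65 62 53 51 50 49 43 28 26]
263 [77 75 76 67 47 35 34 35 36 35 34 37 40 34 38 47 43 37 40 40 34 22 10  5]
264 [78 78 77 60 38 33 35 33 35 35 36 35 35 29 38 40 36 28 24 20 11  7  8  6]
265 [78 78 78 58 36 51 61 61 49 34 33 32 32 34 37 39 32 21 13  5  5  5  7  5]
266 [77 77 79 69 62 73 79 80 70 47 28 28 28 31 33 27 17  7  6  6  6  5  6  6]
267 [76 76 76 71 73 77 78 66 57 43 29 26 24 20 18 14  6  6  5  7  8  4 
[... 2374 characters left out ...]
 74 78 78 77 78]
263 [77 77 77 68 47 36 34 34 35 34 34 46 66 76 77 79 79]
264 [78 78 78 59 39 34 33 34 34 34 34 38 62 76 77 77 78]
265 [78 79 79 60 35 51 61 61 61 47 34 36 55 73 77 79 79]
266 [77 78 77 69 62 73 79 79 78 56 35 37 57 75 79 79 79]
267 [76 76 76 72 74 78 78 79 79 57 35 40 63 78 80 80 81]
268 [78 77 77 74 72 75 77 77 71 51 38 49 67 77 78 79 80]
269 [79 80 79 78 77 74 71 64 55 45 53 65 75 77 77 77 77]
270 [81 80 81 81 80 78 74 69 66 67 74 78 78 78 79 77 77]
271 [80 80 80 79 80 80 80 79 78 79 80 80 80 79 80 78 79]
272 [77 78 79 78 78 78 78 80 80 79 80 80 80 79 80 80 81]
273 [78 78 76 77 77 77 77 77 77 77 78 78 78 79 78 78 79]
274 [78 78 77 77 77 78 78 77 76 77 77 76 77 78 77 76 76]
```

```bash
python3 - <<'E'
import cv2,numpy as np
np.set_printoptions(linewidth=220)
for f,v0,v1,u0,u1 in(('scene13',140,175,214,232),('scene12',144,155,214,230),('scene11',159,187,325,338)):
    a=cv2.imread('pics/%s.png'%f).astype(int).sum(2)//3; print(f,u0)
    for v in range(v0,v1): print(v,a[v,u0:u1])
E
```

```text
scene13 214
140 [147 148 147 121  65  53  51  86 131 147 148 147 147 147 147 147 148 148]
141 [147 147 147 121  68  53  52  73 120 146 145 146 146 145 146 145 146 142]
142 [148 148 147 127  79  53  53  75 122 147 147 146 146 146 147 143 138 112]
143 [148 147 148 128  82  53  58  80 122 147 147 146 147 146 142 111  69  68]
144 [148 149 148 138  99  53  59  72 115 148 148 147 147 143 112  69  68  69]
145 [148 148 148 147 110  56  62  63 105 145 147 147 143 112  68  68  68  67]
146 [150 150 150 136  91  48  57  51  76 128 146 141 114  69  70  69  70  70]
147 [150 151 152 152 112  26  26  26  58 114 117  71  71  71  71  71  70  70]
148 [150 150 149 150 113  38  28  30  72  91  69  68  70  69  69  68  69  68]
149 [151 151 150 146 122  74  45  50  60  67  70  70  70  69  69  69  69  69]
150 [147 142 142 115  66  58  54  60  66  68  71  70  71  71  71  70  70  70]
151 [115  70  70  70  67  59  57  63  65  67  70  70  70  70  69  70  70  70]
152 [70 70 70 70 65 56 56 63 65 67 70 70 70 70 69 69 69 70]
153 [70 70 70 69 70 63 56 62 65 67 70 70 70 70 69 69 69 69]
154 [70 70 70 70 70 66 59 61 66 
[... 3135 characters left out ...]
144]
175 [145 145 145 146 112  52  57  62  95 133 146 146 147]
176 [143 144 145 145 111  52  57  63  94 134 147 147 147]
177 [142 141 141 142 109  52  58  63  93 131 144 144 144]
178 [140 140 140 140 108  52  57  62  91 129 142 142 142]
179 [139 140 140 140 108  53  57  62  92 130 143 143 143]
180 [144 144 144 142 109  53  57  62  93 132 146 145 145]
181 [143 143 143 133  94  53  57  64  96 134 145 145 145]
182 [144 143 144 143 115  63  65  74 114 145 146 146 145]
183 [141 141 141 142 132 113 105 125 142 143 144 143 142]
184 [142 142 142 142 143 143 143 142 143 141 138 134 120]
185 [143 143 142 143 143 144 144 141 136 120  89  55  27]
186 [143 142 143 143 141 136 135 110  54  26  27  27  28]
```

Using rod-to-hole differences in each camera, which cancels calibration and half-pixel offsets, the hole comes out at x≈457.7, y≈-279.2 in robot coordinates. I'll correct by about -1.9 mm in x at this height and recheck the pose before entering.

```bash
python3 -m jog '[[[-1.7,-0.9,0],[0,0,0],0],[[-1.7,-0.9,0],[0,0,0],0],[[-1.7,-0.9,3],[0,0,0],0],[[-1.7,-0.9,7],[0,0,0],0],[[-1.7,-0.9,8],[0,0,0],0],[[-1.7,-0.9,8],[0,0,0],0],[[-1.7,-0.9,8],[0,0,0],0],[[-1.7,-0.9,8],[0,0,0],0]]'
python3 g.py 14 .1997
python3 - <<'E'
from fit import *
for n,w in(('top',(390,435,245,285)),('scene',(205,245,140,185))):
    p,d=load(n); c=p[w[2]:w[3],w[0]:w[1],::-1].astype(float); c=np.clip((c-15)*255/(120-15),0,255).astype(np.uint8)
    cv2.imwrite('pics/r_%s.png'%n,cv2.resize(c,None,fx=10,fy=10,interpolation=cv2.INTER_NEAREST))
a=cv2.imread('pics/r_scene.png');b=cv2.imread('pics/r_top.png')
b=cv2.resize(b,(400,450));cv2.imwrite('pics/r14.png',np.hstack([a[:450],b]))
E
```

```text
time_s: 16.65
eef_pos: [0.4577, -0.2791, 0.2184]
eef_rot: [0.0, 0.963, 0.27, 0.0]
wrist_force: [0.4, 0.5, -1.9]
opening: 0.248
t 16.65 p [ 457.7 -279.1  218.4] yaw 0.546 tilt [ 6.e-04 -6.e-04 -1.e+00] F [ 0.4  0.5 -1.9] op 0.248 q [-0.77  0.12  1.73 -0.    1.29  0.26]
shift mm [ 1.6  0.4 18.8] turn [ 0.0008 -0.0002  0.0013]
pred 0 [223.2 166.6]
pred 0.055 [220.7 148.2]
pred 0.09 [219. 136.]
```

View pics/r14.png

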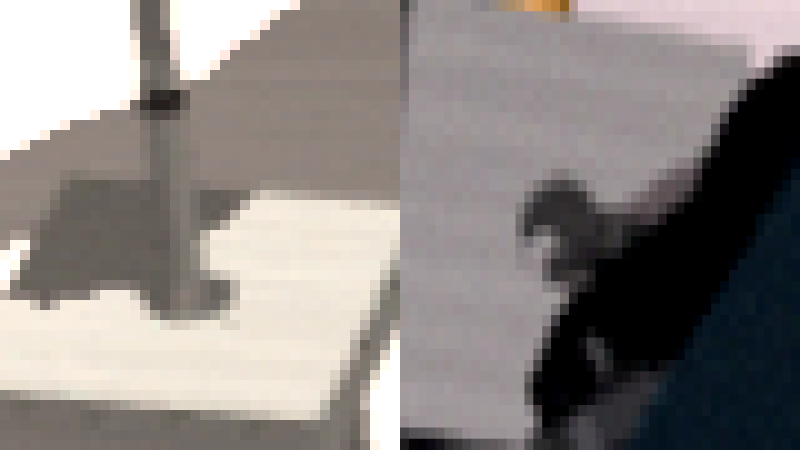

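Rod tip now sits over the hole in both views (scene crop: rod ~185 vs hole 145–232). Entering 20 mm, then re-imaging.

```bash
python3 -m jog '[[[0,0,3],[0,0,0],0],[[0,0,7],[0,0,0],0],[[0,0,11],[0,0,0],0],[[0,0,15],[0,0,0],0],[[0,0,18],[0,0,0],0],[[0,0,20],[0,0,0],0],[[0,0,20],[0,0,0],0],[[0,0,20],[0,0,0],0]]'
python3 g.py 15 .1667
python3 - <<'E'
from fit import *
np.set_printoptions(linewidth=220)
for n,w in(('top',(390,435,245,285)),('scene',(205,245,140,185))):
    p,d=load(n); c=p[w[2]:w[3],w[0]:w[1],::-1].astype(float); c=np.clip((c-15)*255/(120-15),0,255).astype(np.uint8)
    cv2.imwrite('pics/r_%s.png'%n,cv2.resize(c,None,fx=10,fy=10,interpolation=cv2.INTER_NEAREST))
    a=p.astype(int).sum(2)//3
    for v in (range(150,175) if n=='scene' else range(259,272)): print(v,a[v,214:232] if n=='scene' else a[v,400:418])
a=cv2.imread('pics/r_scene.png');b=cv2.imread('pics/r_top.png')
b=cv2.resize(b,(400,450));cv2.imwrite('pics/r15.png',np.hstack([a[:450],b]))
E
```

```text
time_s: 17.42
eef_pos: [0.4578, -0.2791, 0.1984]
eef_rot: [0.0, 0.963, 0.27, 0.0]
wrist_force: [-0.2, -0.3, -2.1]
opening: 0.248
t 17.42 p [ 457.8 -279.1  198.4] yaw 0.546 tilt [ 6.e-04 -6.e-04 -1.e+00] F [-0.2 -0.3 -2.1] op 0.248 q [-0.77  0.14  1.75 -0.    1.25  0.26]
shift mm [ 1.6  0.3 31.7] turn [ 0.0008 -0.0002  0.0013]
pred 0 [224.1 173.1]
pred 0.055 [221.6 155.1]
pred 0.09 [220.  143.1]
259 [76 76 75 76 75 76 76 76 77 76 76 77 77 77 78 78 79 74]
260 [76 76 76 76 77 78 72 67 66 71 76 77 76 77 75 76 71 62]
261 [77 77 76 78 73 65 54 47 45 49 61 72 76 78 73 63 58 52]
262 [77 77 76 75 61 43 35 32 31 31 39 59 69 66 60 53 49 51]
263 [76 75 76 67 48 36 34 34 34 33 30 38 50 52 48 50 44 34]
264 [77 78 77 59 38 34 35 35 36 35 28 25 35 37 35 32 24 12]
265 [78 77 78 58 36 32 33 33 34 34 31 33 32 22 14  8  4  7]
266 [77 76 78 68 62 57 40 33 32 33 35 37 28 14  7  6  5  5]
267 [75 75 75 70 61 52 39 33 34 28 24 21 16  7  6  5  5  8]
268 [78 77 76 72 55 38 32 33 30 22 11  6  7  3  5  4  5 10]
269 [77 78 79 79 72 58 44 31 22 11  7  6  6  4  8  5  6  7]
270 [79 81 79 81 79 75 49 20 12  8  6  6  
[... 1147 characters left out ...]
66 [ 54  54  54  53  54  54  54  53  57  62  69  91 111 112 112 112 111 112]
167 [ 54  53  53  54  53  54  52  53  56  62  65  74  89  98 106 111 113 112]
168 [ 55  54  53  60  62  54  53  52  55  61  66  61  54  59  88 109 109 109]
169 [ 54  59  65  88  95  64  52  52  55  60  65  62  55  58  87 111 111 111]
170 [ 65  89 111 111 110  88  55  53  55  59  64  62  59  71  96 109 109 109]
171 [111 111 111 111 111 103  80  62  61  65  71  75  81  96 108 110 109 109]
172 [113 112 112 111 111 111 111 105  97  98 104 109 110 104 103 109 109 109]
173 [111 112 112 111 111 112 111 112 112 111 111 111 111 110 110 110 109 110]
174 [111 111 111 110 111 111 111 111 111 111 111 110 111 111 111 111 111 111]
```

View pics/r15.png

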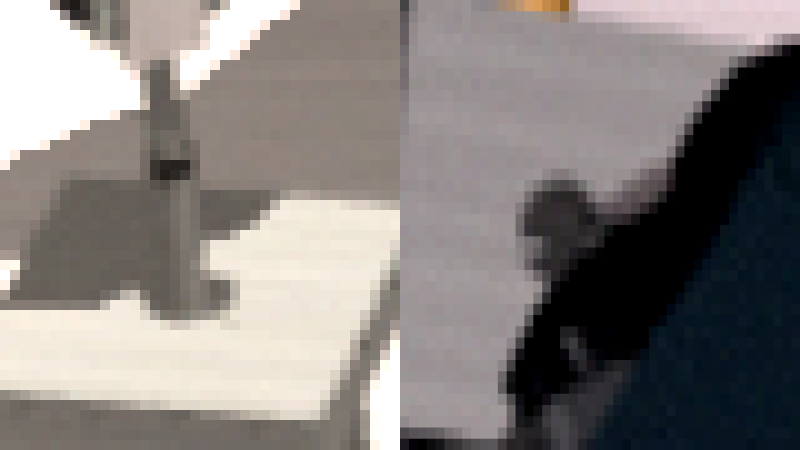

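Tip is in the hole with no contact force. Rod axis is within ~0.5 mm of the hole centre in y (scene) and in x (top). Lowering the remaining 41.5 mm in line.

```bash
python3 -m jog '[[[0,0,3],[0,0,0],0],[[0,0,8],[0,0,0],0],[[0,0,13],[0,0,0],0],[[0,0,18],[0,0,0],0],[[0,0,23],[0,0,0],0],[[0,0,28],[0,0,0],0],[[0,0,33],[0,0,0],0],[[0,0,37],[0,0,0],0],[[0,0,40],[0,0,0],0],[[0,0,41.5],[0,0,0],0],[[0,0,41.5],[0,0,0],0],[[0,0,41.5],[0,0,0],0],[[0,0,41.5],[0,0,0],0]]'
python3 g.py 16 .1567
python3 - <<'E'
from fit import *
np.set_printoptions(linewidth=220)
for n,w in(('top',(390,435,245,285)),('scene',(205,245,140,185))):
    p,d=load(n); c=p[w[2]:w[3],w[0]:w[1],::-1].astype(float); c=np.clip((c-15)*255/(120-15),0,255).astype(np.uint8)
    cv2.imwrite('pics/r_%s.png'%n,cv2.resize(c,None,fx=10,fy=10,interpolation=cv2.INTER_NEAREST))
    a=p.astype(int).sum(2)//3
    for v in (range(158,175) if n=='scene' else range(259,272)): print(v,a[v,214:232] if n=='scene' else a[v,400:418])
a=cv2.imread('pics/r_scene.png');b=cv2.imread('pics/r_top.png')
b=cv2.resize(b,(400,450));cv2.imwrite('pics/r16.png',np.hstack([a[:450],b]))
E
```

```text
time_s: 18.6
eef_pos: [0.4581, -0.2795, 0.1576]
eef_rot: [0.001, 0.963, 0.27, 0.0]
wrist_force: [0.8, 0.0, -0.9]
opening: 0.248
t 18.6 p [ 458.1 -279.5  157.6] yaw 0.546 tilt [ 0.0014 -0.0014 -1.    ] F [ 0.8  0.  -0.9] op 0.248 q [-0.77  0.19  1.78 -0.    1.16  0.26]
shift mm [ 1.5 -0.1  0.9] turn [ 0.002  -0.0005  0.0012]
pred 0 [225.6 186. ]
pred 0.055 [223.3 168.6]
pred 0.09 [221.7 157.1]
259 [75 76 75 75 75 76 75 76 76 77 76 77 73 63 40 15  8  7]
260 [76 76 76 76 76 77 73 67 66 71 70 65 58 48 26  7  5  5]
261 [76 76 77 76 72 64 53 47 46 55 57 51 50 37 17  6  8  5]
262 [76 76 76 75 59 42 33 35 41 48 49 43 34 21  7  7  7  5]
263 [76 75 75 66 46 32 30 35 38 40 40 28 13  6  6  6  4  5]
264 [77 77 76 59 38 29 33 37 31 23 20 12  4  7  5  8  6  7]
265 [78 77 78 57 36 33 35 32 21 12  6  5  5  5  4  6  5 15]
266 [75 77 76 59 37 28 28 19  7  7  7  7  7  5  6  8 10 20]
267 [77 76 75 65 40 18 11  9  4  6  5  7  5  7  6 11 20 23]
268 [76 76 66 51 31  8  5  5  7  6  6  7  7  6  9 17 22 23]
269 [78 63 37 23 13  7  6  6 10 11  9  5  7  6 14 22 21 23]
270 [67 37 12  8  6  4  7  8 13 12  8  5  5 
[... 575 characters left out ...]
66 [ 54  54  55  53  53  54  53  53  53  54  53  54  55  55  86 112 112 112]
167 [ 54  54  54  54  53  52  53  53  52  59  63  58  55  59  87 112 112 112]
168 [ 54  54  55  54  54  54  53  51  52  56  62  58  54  60  88 110 110 108]
169 [ 55  54  54  54  53  53  51  44  38  42  40  43  50  58  88 110 111 111]
170 [ 55  55  54  53  54  52  52  43  29  25  27  38  52  71  97 109 110 109]
171 [ 54  59  65  65  65  65  63  56  46  45  50  64  79  97 109 110 110 110]
172 [ 65  88 112 111 111 112 111 105  97  98 104 110 109 104 103 109 109 110]
173 [112 111 112 111 111 112 112 112 112 112 112 111 111 111 111 110 109 110]
174 [112 112 111 111 111 111 111 111 112 112 111 111 111 111 112 112 111 111]
```

View pics/r16.png

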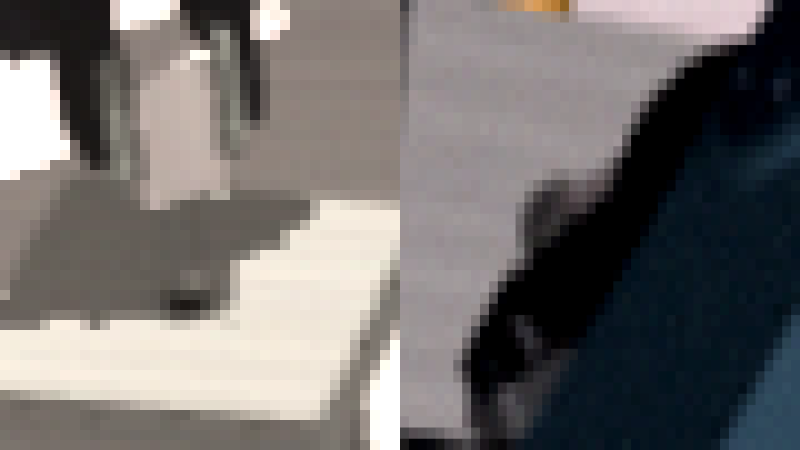

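View pics/scene16.png

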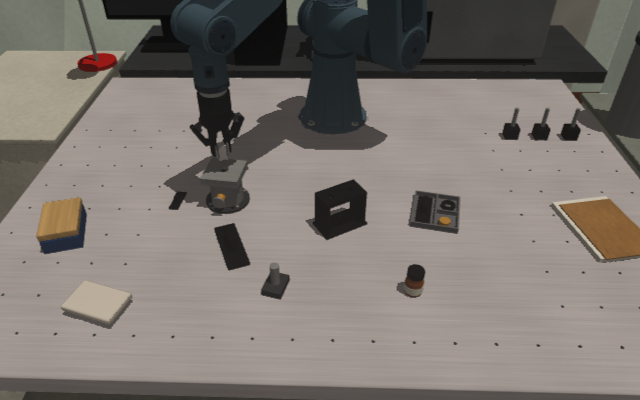

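The ring is inside the mouth: centre at scene (223.3,170.0). A perfectly centred, level ring would appear at about (223.5,170.4). Small trim of 0.9 mm down, settle, then a last check.

```bash
python3 -m jog '[[[0,-0.3,0.9],[0.001,0,0],0],[[0,-0.3,0.9],[0.001,0,0],0],[[0,-0.3,0.9],[0.001,0,0],0],[[0,-0.3,0.9],[0.001,0,0],0],[[0,-0.3,0.9],[0.001,0,0],0],[[0,-0.3,0.9],[0.001,0,0],0],[[0,-0.3,0.9],[0.001,0,0],0],[[0,-0.3,0.9],[0.001,0,0],0]]'
python3 g.py 17 .1567
python3 - <<'E'
from bench import *; import numpy as np
o=get_obs(); print(np.abs(o['dq']).max(),o['wrist_force'],o['torque'],o['opening'])
import cv2
np.set_printoptions(linewidth=220)
a=cv2.imread('pics/scene17.png').astype(int).sum(2)//3
for v in range(165,174): print(v,a[v,214:232])
E
python3 m4.py
```

```text
time_s: 19.37
eef_pos: [0.458, -0.2792, 0.1567]
eef_rot: [0.0, 0.963, 0.27, 0.0]
wrist_force: [-0.4, 1.4, -0.5]
opening: 0.247
t 19.37 p [ 458.  -279.2  156.7] yaw 0.546 tilt [ 9.e-04 -7.e-04 -1.e+00] F [-0.4  1.4 -0.5] op 0.247 q [-0.77  0.19  1.78  0.    1.16  0.26]
shift mm [1.5 0.2 0. ] turn [ 0.0011 -0.0005  0.0013]
pred 0 [225.8 186.2]
pred 0.055 [223.4 168.9]
pred 0.09 [221.9 157.3]
0.0015000450442342543 [-0.17566872 -0.08740491 -0.9636062 ] [-0.01589784 -0.00066183  0.03089397] 0.2497344018381445
165 [ 55  54  54  54  54  54  54  53  52  52  51  52  54  80  88  65  88 110]
166 [ 54  54  53  54  54  54  54  53  53  54  54  54  54  55  85 112 111 111]
167 [ 54  54  53  54  53  53  53  52  53  58  65  61  55  58  88 111 112 112]
168 [ 54  54  54  54  55  54  53  52  52  58  63  54  48  60  88 110 109 109]
169 [ 54  54  54  53  54  52  52  48  45  54  51  38  45  58  87 111 111 111]
170 [ 54  54  54  54  53  52  52  43  28  24  26  33  49  71  96 110 110 110]
171 [ 54  59  65  65  65  64  63  56  45  41  45  58  75  96 109 110 109 110]
172 [ 65  89 112 112 112 112 111 106  97  98 105 109 110 104 102 110 109 109]
173 [112 112 112 111 112 112 112 112 112 111 111 112 111 110 111 110 110 110]
strip3 ['top'] [491.7 233.4] -12.6 28.9
strip3 ['scene'] [490.1 233.5] -12.8 47.0
strip3 ['top', 'scene'] [491.7 233.3] -12.7 76.7
```

View pics/top17.png

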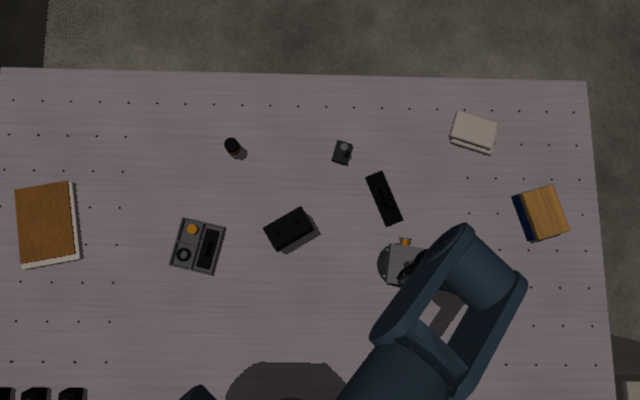

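View pics/g17.png

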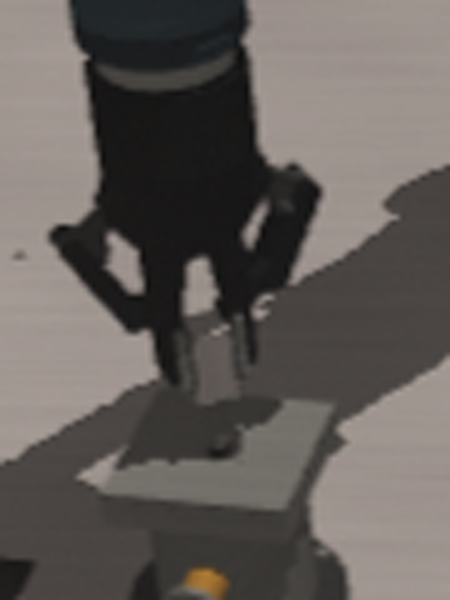

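The ring sits at scene (223.3,170.3), centred and level with the hole mouth. Forces are at their free-hanging level, the joints are still, and the strip is in place. Handing in.

```bash
python3 -c "
from bench import *
print(hand_in())"
```

```text
the job is handed in; nothing more can be done
None
```

I put the cover strip in the long compartment and the stem in the guide hole, then handed the job in at about 19.5 s of the 67 s allowed. The hand-in gave no verdict.

- **Strip:** It was lifted off the hole by its rib and let go flat in the long compartment. The combined-camera fit, at hand-in as after release, put it about 2 mm from the middle and under 1° off in yaw. The scene camera alone suggested up to about 4–5 mm; both are inside the 14 × 12 mm limit.
- **Stem:** It was lifted from its stand and lowered upright through the hole. It is still held there, with the gripper at opening 0.25 on the 22 mm head.
    - **Centring:** The rod was within about 0.5 mm of the hole's centre in each direction when last measured, with the tip just inside the mouth. At full depth the ring, seen by the scene camera, agreed with that to well under 1 mm.
    - **Depth:** The ring is level with the mouth to about 1 mm, by both image and robot position.
    - **Tilt and stillness:** Tilt is about 0.001 rad, and joint speeds are below 0.002 rad/s.
    - **Contact:** The readings I took on the way in and at the end showed no contact force.
- **Other pieces:** The last pictures show the lens ring, puck, vial and post base where they started.

**Checks that disagreed:** The two cameras differed by about 3.5 mm on the hole's x position. I used rod-to-hole differences within each camera instead, and these agreed to about 1 mm. When the jaws closed on the strip's rib, the fingertips also pressed lightly on the bar (about 6 N), which did no harm.

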